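# Level the sagging reagent deck with a wedge, then plug in its interlock tongue

## Robot

A 6-joint arm with a two-finger parallel gripper is mounted at the origin on the work surface. World frame = base frame: x ahead of the robot, y to its left, z up, the work surface at z = 0. Lengths are in mm, angles in rad, forces in N, time in s.
With the tool pointing down it reaches from about 350 to 850 mm from the base axis. Payload 8.1 kg.
Tool frame: the origin (TCP) lies at the very end of the fingers, on their centre line; the grasp point (between the pads) lies 19 mm behind it; x points along the fingers, y is the direction in which the jaws open and shut, and the axes are right-handed (so a half turn about x gives the same grasp; the last joint's range is limited). The gripper opens to 85 mm and grips with 20 to 120 N. Pads are 22 mm wide; open, the fingers measure 114 mm over their backs; the gripper's body (76 mm by 85 mm) begins 54 mm behind the grasp point. The pads swing forward as they close: fully open they stand 13 mm farther back than shut.
Start: joints at [1.072, 0.13, 1.488, -0, 1.523, -0.085], TCP at [241.235, 549.373, 231.292] pointing down, gripper open.
Joint ranges: [-2.96, 2.96], [-0.89, 2.26], [0.02, 2.5], [-1.34, 4.48], [0, 2.73], [-2.66, 2.66]. Speed limits (rad/s): [2.39, 2.39, 2.79, 3.14, 3.14, 3.14].

## Interface

Orientations are given as a unit quaternion [w, x, y, z].
In Python, from cell import arm gives the robot as it stands. The module is installed in compiled form; this text tells all that it offers.
- The arm moves only by the shell command python3 -m jog 'ROWS' [FORCE]. ROWS is JSON, a list that holds one entry, the list of rows, each a list of 7 numbers: the turn, a rotation vector about the tool's x, y, z in rad, then the shift along the tool's x, y, z in m, then the opening, from -1 (shut) to 1 (fully open), so that 0 is half open. A call has 1 to 20 rows; each row shifts and turns the commanded pose from where the row before left it, along the tool's axes as they then stand; what a row does not reach is not made up. A row lasts 1/12 s, in which the tool goes at most 41.7 mm and 7.16 degrees, less where a joint would pass 70% of its speed; a pose out of reach is approached as far as the arm can. A call is refused whole if a number of a shift passes 0.0417 or a number of a turn 0.125, either way. A call with a gripper value outside its range is refused whole. The fingers move at their own pace and stop on an object; FORCE is the grip in N (left out, the last holds). Time passes only in rows, so rows that do not move let the fingers close. It gives the time, the measured TCP pose, the force and the opening at its end, in the units of the state.
- arm.get_obs(): the state, without advancing time (a new reading comes with each control period).
- arm.camera(name): name is "scene" or "top" or "wrist"; returns the picture (384x512x3 uint8, red, green, blue); there is no depth.
- arm.camera_params(name): a dict with "K" (3x3 intrinsics, pixels), "rvec" (rotation vector, rad) and "tvec" (3), from world to camera coordinates, as OpenCV has them. Camera axes: x right, y down, z forward; pixel columns grow to the right and rows downward; lengths in mm; the calibration is good to about 2 mm. A picture is of the moment at which its call begins: read the wrist's pose just before it. camera_params takes no time and is no camera call; for the wrist camera it gives the pose at the moment of the call.
- arm.job_done(): hands the job in, once; it reports no verdict.
The state is a dict: "t": time; "joint_pos": joint angles; "dq": joint speeds; "tau": joint torques, N m; "tcp_pos": TCP position; "orientation": TCP orientation; "contact_force": force on the tool from outside, world axes, zero at the start; "torque": the same for the moment, N m; "grip_width": opening from 0.0 (shut) to 1.0 (fully open).
Only numpy, scipy, OpenCV 4.12 (cv2) and the standard library are available. Lean on these libraries where they do the work, as an engineer would, in place of code of your own. Each camera call takes 0.05 s, during which the arm holds its last target.

## Task

The low side of the white reagent deck has sagged: pick up the thick levelling wedge and push it, nose first and square to the low edge, under that edge until the deck sits level, and leave it there flat on the bench. Then push the flat steel tongue of the interlock key straight into the slot of the switch until it is fully home, and let go. Leave the thin wedge, the jar, the bottle and the flask where they stand.

Things in the scene. Friction and masses are not known exactly. Their poses are not given: they have to be found in the camera images.
- deck (a joint): Lift angle of the white deck about its hinge (rad). 0 = sagged onto its stop (as at the start), 0.053 = level, 0.11 = upper stop. It falls back under its own weight (about 0.7 to 1 kg, so 3 to 5 N at the low edge) unless something holds the low edge up.
- deck_edge (a point): Middle of the bottom of the white deck's low edge. Axes are the deck's: x along the edge, y towards the hinge, z out of its top (vertical when level). The deck is a flat slab 180 (x) x 200 (y) x 30 mm. Bare bench lies below its first 120 mm from the low edge. Its underside when level is 16 to 21 mm over the bench, differing between starts; sagged, the low edge is 10.6 mm lower.
- hood_top (a point): Top middle of the clear hood with two bottles fixed on the deck's hinge half: 135 mm (x) by 95 mm (y), top 120 mm above the deck's underside; it starts 88 mm from the low edge. Axes as deck_edge.
- rail_top (a point): Middle of the top of the fixed level aluminium rail beside the deck's +x side (10 mm wide, 10 mm high, 236 mm long, 5 mm from the deck). The deck's top face, 30 mm above its underside, is flush with the rail's top all along when level.
- deck_hinge (a point): Middle of the deck's hinge line, at the height of its underside: its z is the height over the bench that the low edge's bottom must reach for the deck to be level. Axes as deck_edge.
- wedge_grip (a point): Centre of the grip block of the thick levelling wedge (grey plastic, 120 g). Block 24 x 24 mm, 48 mm tall, this point 24 mm above the wedge's flat underside. Axes: x points along the wedge to its nose, z up. The taper, also 24 mm wide, starts at the block's face 12 mm ahead of this point, 26 mm high there, and falls evenly over 120 mm to 3 mm at the nose.
- wedge_nose (a point): Middle of the nose of the thick wedge, 132 mm ahead of wedge_grip, 1.5 mm above its underside. Same axes.
- thin_wedge_grip (a point): Centre of the grip block of the thin wedge, a bystander: same length, block and material, but its taper is only 9 mm high at the block (3 mm at the nose), too thin to level the deck. Axes as wedge_grip.
- key_grip (a point): Centre of the upright block of the interlock key (black plastic, 24 x 24 mm, 44 mm tall, 80 g), standing on the bench; this point is 22 mm above its underside. Axes: x points the way the tongue points, z up. The steel tongue juts 28 mm out of the block's +x face, 16 mm wide and 5 mm thick (lying flat), its middle 14 mm above the underside.
- tongue_tip (a point): Middle of the end of the key's tongue, 40 mm ahead of key_grip and 8 mm below it. Same axes.
- slot_mouth (a point): Middle of the mouth of the switch's slot. The switch is a fixed black block 62 mm wide, 46 mm deep and 56 mm tall, with a low steel mounting strip (100 mm wide, 6 mm high, 15 to 45 mm behind the front face). Axes: x points into the slot, z up. Slot 20 mm wide (y), 9 mm high, 32 mm deep, its middle 14 mm above the bench, so that the key standing on the bench slides straight in until its block meets the switch's face.
- jar: Bystander: glass jar, 50 mm diameter, 85 mm tall. Origin at the centre of its underside.
- bottle: Bystander: amber bottle, 48 mm diameter, 115 mm tall. Origin at the centre of its underside.
- flask: Bystander: white plastic bottle, 52 mm diameter, 100 mm tall. Origin at the centre of its underside.
Mind the look-alikes: they are no part of the job. Leave any blue or green look-alike of the part that bears wedge_grip alone.

How it is judged (in metres and radians):
On the way, in this order (a step that is already met when the one before it is completed fails the run):
1. the thick wedge is under the low edge and the deck is level (angle between deck_edge's own z axis and vertical below 0.01 rad and y of wedge_nose in the frame of deck_edge above 0.04 m and x of wedge_nose in the frame of deck_edge between -0.085 and 0.085 m and angle between the x axis of wedge_grip and the y axis of deck_edge, either way round below 0.2 rad and angle between wedge_grip's own z axis and vertical below 0.05 rad), for 0.3 s.
2. the tongue is fully home in the switch (x of tongue_tip in the frame of slot_mouth above 0.023 m and y of tongue_tip in the frame of slot_mouth between -0.004 and 0.004 m and z of tongue_tip in the frame of slot_mouth between -0.006 and 0.006 m and angle between the x axis of key_grip and the x axis of slot_mouth, either way round below 0.12 rad), for 0.2 s.
At the end, for the whole second after the job is handed in: Deck within 0.010 rad of level, at rest; thick wedge flat on the bench, nose 40 mm or more under the edge, square within 0.2 rad; tongue within 5 mm of its full 28 mm depth, within 4 mm sideways, 6 mm in height, 0.12 rad; bystanders within 20 mm of their starts (all of step 1 and all of step 2 and velocity of joint deck between -0.01 and 0.01 rad/s and distance of each of thin_wedge_grip, jar, bottle, flask from where it was at the start of the episode below 0.02 m); the robot touches nothing.
It fails at once if a bystander (thin wedge, jar, bottle, flask) is shifted by over 20 mm or tipped (distance of any of thin_wedge_grip, jar, bottle, flask from where it was at the start of the episode above 0.02 m or angle between any of thin_wedge_grip, jar, bottle, flask's own z axis and vertical above 0.35 rad).
It also fails if it takes over 61 s, if anything falls off the work surface, if the arm or the gripper's body presses on something with over 40 N, if the wrist force passes 120 N, or if a joint passes its speed limit or range.

## Working session

There is one attempt and no reset: what is moved stays moved. The work goes in short steps, Python scripts to look and compute and a shell command to move; the robot and the scene stay as the last step left them, time stands still between calls to the robot, and variables do not carry over. Pictures are saved under pics/ and viewed, and the job is handed in when it is done.

```bash
mkdir -p pics; ls; python3 - <<'E'
from cell import arm
import cv2
print(arm.get_obs())
for n in ("scene","top","wrist"):
    p=arm.camera_params(n); print(n,p)
    im=arm.camera(n); cv2.imwrite(f"pics/{n}0.png",im[:,:,::-1])
E
```

```text
pics
{'t': 0.0, 'joint_pos': array([ 1.07163318e+00,  1.31160374e-01,  1.48929063e+00, -8.06735843e-06,
        1.52298805e+00, -8.53692313e-02]), 'dq': array([-0.00096856,  0.00073362,  0.00052279, -0.00017595,  0.00024816,
       -0.00031993]), 'tau': array([ 2.08161160e-03, -5.69409049e+01, -5.00549340e+01, -2.63153134e-05,
        1.50970789e-02, -3.92753896e-05]), 'tcp_pos': array([240.9525438 , 548.89152047, 230.23866391]), 'orientation': array([ 0.69184074,  0.14463059,  0.69221145, -0.14588246]), 'contact_force': array([ 0.49169381, -0.03493437, -1.42771272]), 'torque': array([ 0.04611877, -0.02684806,  0.01146175]), 'grip_width': 1.000501715172937}
scene {'K': array([[448.91303415,   0.        , 251.43715772],
       [  0.        , 448.91303415, 195.46137866],
       [  0.        ,   0.        ,   1.        ]]), 'rvec': array([ 2.00630847,  1.32075257, -0.59298963]), 'tvec': array([ -59.2878086 , -324.02964691, 1704.02860292])}
top {'K': array([[487.13153199,   0.        , 257.42781793],
       [  0.        , 487.13153199, 193.04274431],
       [  0.        ,   0.        ,   1.        ]]), 'rvec': array([ 2.23763705, -1.97270691,  0.20818246]), 'tvec': array([-215.29672536,  546.21007328, 1361.27270218])}
wrist {'K': array([[266.42482227,   0.        , 256.30931981],
       [  0.        , 266.42482227, 194.47003859],
       [  0.        ,   0.        ,   1.        ]]), 'rvec': array([-2.4379831 , -1.59222507, -0.20968472]), 'tvec': array([-599.25808426,  -33.51533134,  378.34320858])}
```

View pics/scene0.png

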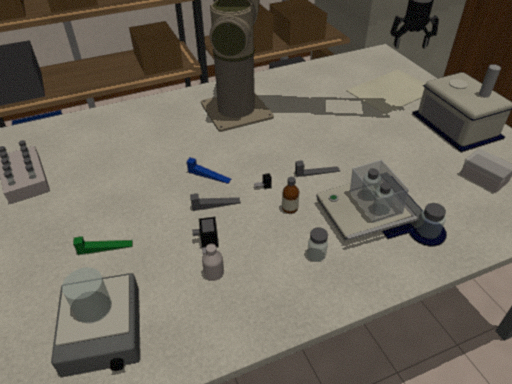

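View pics/top0.png

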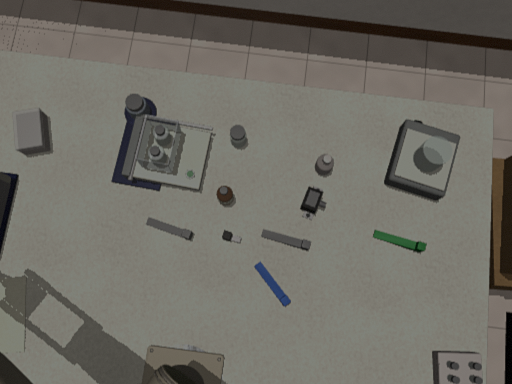

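View pics/wrist0.png

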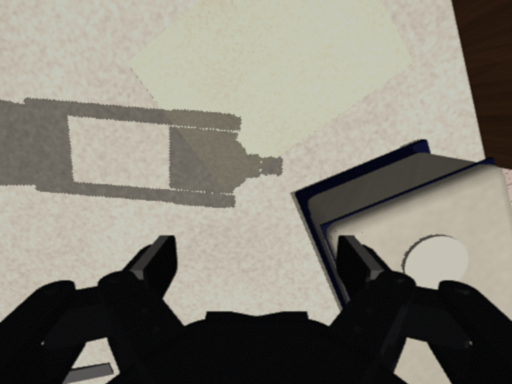

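The top view shows two grey wedges, one at (170,229) and one at (287,240). There are also blue and green look-alikes, the key at (231,237), the switch at (313,201) and the deck at (172,153). I'll enlarge the crops to tell the thick wedge from the thin one.

```bash
cat > h.py <<'E'
import numpy as np, cv2
from cell import arm
def cam(n):
    p=arm.camera_params(n); R,_=cv2.Rodrigues(p['rvec']); return p['K'],R,p['tvec'].reshape(3)
def ray(n,u,v,c=None):
    K,R,t=c or cam(n); d=R.T@np.linalg.solve(K,[u,v,1.0]); return -R.T@t, d
def onz(n,u,v,z,c=None):
    o,d=ray(n,u,v,c); return o+d*(z-o[2])/d[2]
def tri(a,b):
    (o1,d1),(o2,d2)=a,b
    d1=d1/np.linalg.norm(d1);d2=d2/np.linalg.norm(d2)
    s=np.linalg.lstsq(np.c_[d1,-d2],o2-o1,rcond=None)[0]
    p,q=o1+s[0]*d1,o2+s[1]*d2
    return (p+q)/2,np.linalg.norm(p-q)
def proj(n,P,c=None):
    K,R,t=c or cam(n); q=K@(R@np.asarray(P,float)+t); return q[:2]/q[2]
def crop(src,dst,x0,y0,x1,y1,k):
    im=cv2.imread(src)[y0:y1,x0:x1]; cv2.imwrite(dst,cv2.resize(im,None,fx=k,fy=k,interpolation=cv2.INTER_CUBIC))
E
python3 - <<'E'
from h import *
crop('pics/scene0.png','pics/c1.png',180,145,350,265,4.5 and 4)
crop('pics/top0.png','pics/c2.png',135,205,335,265,4)
crop('pics/top0.png','pics/c3.png',105,85,235,205,5)
crop('pics/scene0.png','pics/c4.png',305,145,455,255,5)
for u,v in [(170,228),(287,240),(231,237),(313,201),(172,153),(225,195),(238,135),(325,163)]: print(u,v,onz('top',u,v,0).round())
E
```

```text
170 228 [442. 102.   0.]
287 240 [ 450. -249.    0.]
231 237 [438. -83.   0.]
313 201 [ 577. -314.    0.]
172 153 [673. 133.   0.]
225 195 [562. -47.   0.]
238 135 [756. -61.   0.]
325 163 [ 700. -338.    0.]
```

View pics/c1.png

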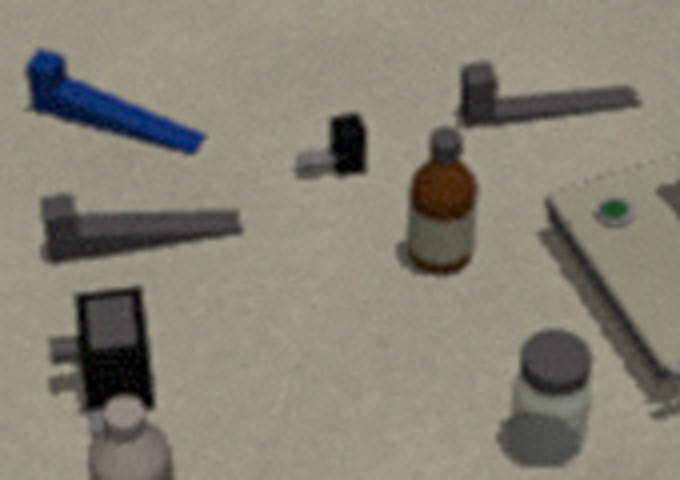

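View pics/c2.png

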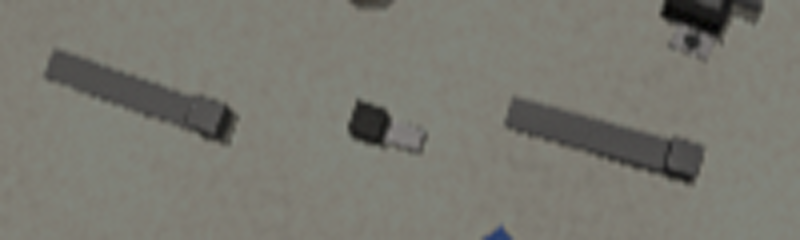

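View pics/c3.png

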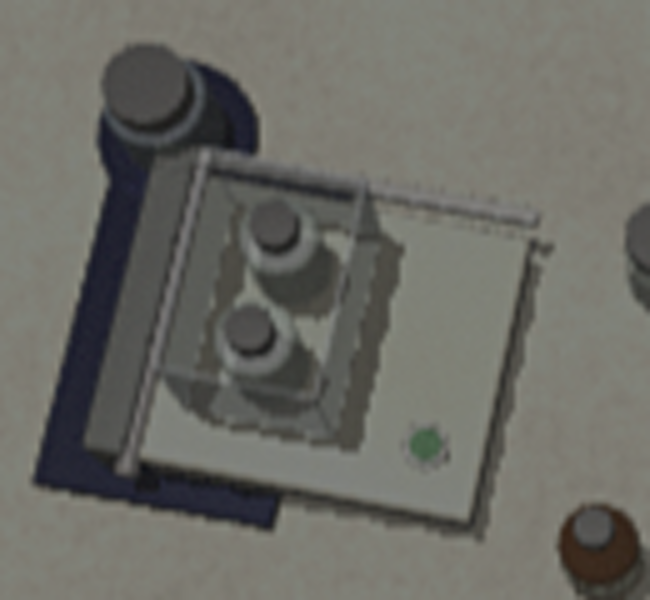

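View pics/c4.png

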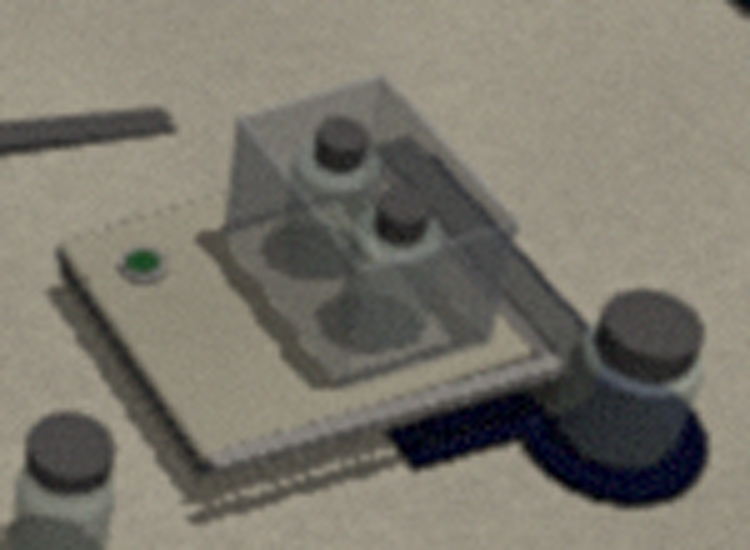

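The thick wedge is the one at scene (215,202) / top (287,240), because its taper rises to about half the block height. The thin one is at scene (317,170) / top (170,229), with its taper low on the block. Next I'll look at the switch and key.

```bash
python3 - <<'E'
from h import *
crop('pics/scene0.png','pics/c5.png',185,210,235,285,8)
crop('pics/top0.png','pics/c6.png',285,175,345,220,10)
a=cv2.imread('pics/c5.png');b=cv2.imread('pics/c6.png')
a=cv2.resize(a,(360,540))
o=np.zeros((560,970,3),np.uint8);o[:540,:360]=a;o[:450,366:966]=b;cv2.imwrite('pics/c56.png',cv2.resize(o,(790,456)))
E
```

```text
(no output)
```

View pics/c56.png

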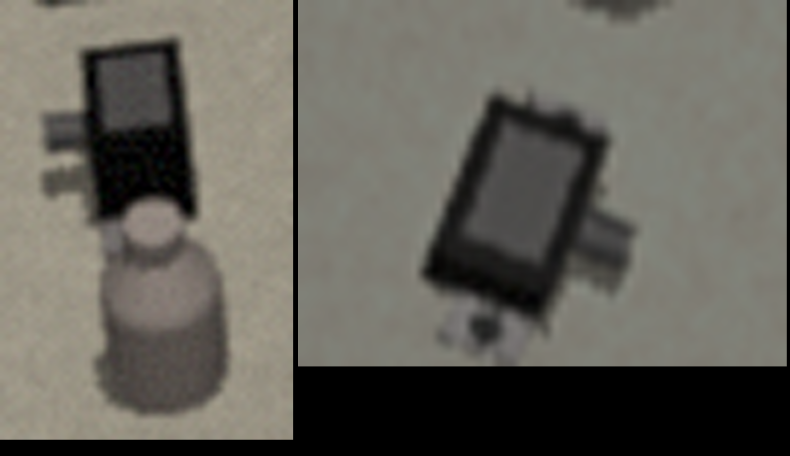

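```bash
cat >> h.py <<'E'
from scipy.spatial.transform import Rotation as Ro
def tcp():
    o=arm.get_obs(); q=np.array(o['orientation']); return Ro.from_quat(q[[1,2,3,0]]),np.array(o['tcp_pos']),o
def delta(P,yaw_y):
    """shift in tool axes (mm) from measured TCP to P; turn about tool x so tool y axis gets world heading yaw (mod pi); tool straight down"""
    R,p,o=tcp(); M=R.as_matrix()
    x=np.array([0,0,-1.]); best=None
    for k in (0,np.pi):
        y=np.array([np.cos(yaw_y+k),np.sin(yaw_y+k),0]); T=np.c_[x,y,np.cross(x,y)]
        rv=Ro.from_matrix(M.T@T).as_rotvec()
        if best is None or np.linalg.norm(rv)<np.linalg.norm(best): best=rv
    print('tcp',p.round(1),'turn',best.round(3),'shift(tool, before turn)',(M.T@(np.asarray(P,float)-p)).round(1),'shift(tool after turn)',(Ro.from_rotvec(best).as_matrix().T@M.T@(np.asarray(P,float)-p)).round(1),'q6',o['joint_pos'][5].round(2))
E
python3 - <<'E'
from h import *
R,p,o=tcp(); print(R.as_matrix().round(3))
K,Rc,t=cam('wrist'); C=-Rc.T@t; print('cam',C, 'in tool',R.as_matrix().T@(C-p), 'axis tool',(R.as_matrix().T@Rc.T).round(2))
for n in('scene','top'):
    K,Rc,t=cam(n);print(n,-Rc.T@t)
E
```

```text
[[-0.001  0.402  0.916]
 [-0.001  0.916 -0.402]
 [-1.    -0.001 -0.   ]]
cam [180.37140883 576.03331863 373.06095858] in tool [-142.56794238    0.15850866  -66.43076704] axis tool [[ 0.   -0.26  0.97]
 [ 1.   -0.   -0.  ]
 [ 0.    0.97  0.26]]
scene [1379.78442256 -501.10249834  925.91304631]
top [ 280.99458133 -175.54065514 1444.98754924]
```

```bash
python3 -m jog '[[[0,0,0,-0.001,-0.023,0.029,1],[0,0,0,-0.001,-0.023,0.029,1],[0,0,0,-0.001,-0.023,0.029,1],[0,0,0,-0.001,-0.023,0.029,1],[0,0,0,-0.001,-0.023,0.029,1],[0,0,0,-0.001,-0.023,0.029,1],[0,0,0,-0.001,-0.023,0.029,1],[0,0,0,-0.001,-0.023,0.029,1],[0,0,0,-0.001,-0.023,0.029,1],[0,0,0,-0.001,-0.023,0.029,1],[0,0,0,-0.001,-0.023,0.029,1],[0,0,0,-0.001,-0.023,0.029,1],[0,0,0,-0.001,-0.023,0.029,1],[0,0,0,-0.001,-0.023,0.029,1],[0,0,0,-0.001,-0.023,0.029,1],[0,0,0,0,0,0,1],[0,0,0,0,0,0,1],[0,0,0,0,0,0,1]]]'
python3 - <<'E'
from h import *
np.savez('w1.npz',**arm.camera_params('wrist')); cv2.imwrite('pics/w1.png',arm.camera('wrist')[:,:,::-1]); print(tcp()[1],tcp()[2]['joint_pos'])
E
```

```text
t: 1.65
tcp_pos: [500.5, 58.6, 245.9]
orientation: [0.692, 0.146, 0.692, -0.146]
contact_force: [0.2, -0.1, 0.0]
grip_width: 0.997
[500.33100597  59.2762084  245.99306293] [ 1.58093900e-02 -1.37342741e-01  1.72863982e+00  4.36495044e-04
  1.55106698e+00 -1.14158801e+00]
```

View pics/w1.png

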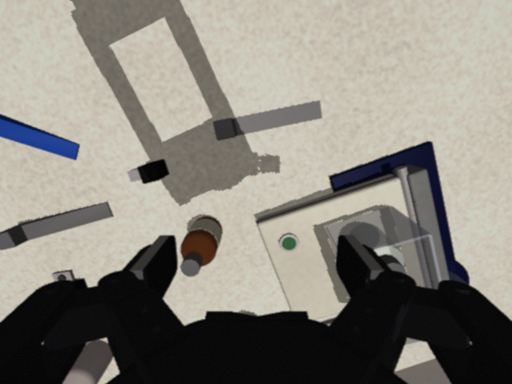

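```bash
python3 - <<'E'
from h import *
n=onz('top',263.5,233,2); b=onz('top',306.25,245,48); d=n-b; print('wedge',n,b,np.degrees(np.arctan2(d[1],d[0])),np.hypot(*d[:2]))
k=onz('top',135+370/4,205+122/4,44); t=onz('top',135+425/4,205+138/4,14); d=t-k; print('key',k,t,np.degrees(np.arctan2(d[1],d[0])),np.hypot(*d[:2]))
# deck corners top low edge
a=onz('top',105+530/5,85+240/5,40);c=onz('top',105+470/5,85+522/5,40); d=a-c;print('deck low edge',a,c,np.degrees(np.arctan2(d[1],d[0])),np.hypot(*d[:2]))
delta([440,-230,220],np.arctan2((n-b)[1],(n-b)[0])-np.pi/2)
E
```

```text
wedge [ 462.03805158 -177.02360443    2.        ] [ 437.34902277 -302.80687607   48.        ] 78.89502953268382 128.18338257368717
key [436.55257367 -74.83210497  44.        ] [ 433.26064008 -114.41853201   14.        ] -94.75367285645602 39.7230667605626
deck low edge [738.66079734  17.62167831  40.        ] [561.58392504  27.56481739  40.        ] -3.2138713165427157 177.35581388283745
tcp [500.3  59.3 246. ] turn [ 1.351e+00 -1.000e-03  1.000e-03] shift(tool, before turn) [  25.9 -289.1   61. ] shift(tool after turn) [ 26.   -3.5 295.5] q6 -1.14
```

```bash
python3 -m jog '[[[0.123,0,0,0,0,0,1],[0.123,0,0,0,0,0,1],[0.123,0,0,0,0,0,1],[0.123,0,0,0,0,0,1],[0.123,0,0,0,0,0,1],[0.123,0,0,0,0,0,1],[0.123,0,0,0,0,0,1],[0.123,0,0,0,0,0,1],[0.123,0,0,0,0,0,1],[0.123,0,0,0,0,0,1],[0.123,0,0,0,0,0,1],[0,0,0,0.004,0,0.041,1],[0,0,0,0.004,0,0.041,1],[0,0,0,0.004,0,0.041,1],[0,0,0,0.004,0,0.041,1],[0,0,0,0.004,0,0.041,1],[0,0,0,0.004,0,0.041,1],[0,0,0,0.004,0,0.041,1],[0,0,0,0,0,0,1],[0,0,0,0,0,0,1]]]'
python3 - <<'E'
from h import *
np.savez('w2.npz',**arm.camera_params('wrist')); cv2.imwrite('pics/w2.png',arm.camera('wrist')[:,:,::-1]); print(tcp()[1],tcp()[2]['joint_pos'])
E
```

```text
t: 3.37
tcp_pos: [444.3, -223.4, 217.9]
orientation: [-0.448, -0.547, -0.448, 0.547]
contact_force: [-0.9, 1.0, -0.1]
grip_width: 1.004
[ 444.85265395 -222.21830393  218.09083279] [-5.66862668e-01 -1.43655411e-01  1.78509406e+00  6.03089457e-04
  1.50078180e+00 -3.70559761e-01]
```

View pics/w2.png

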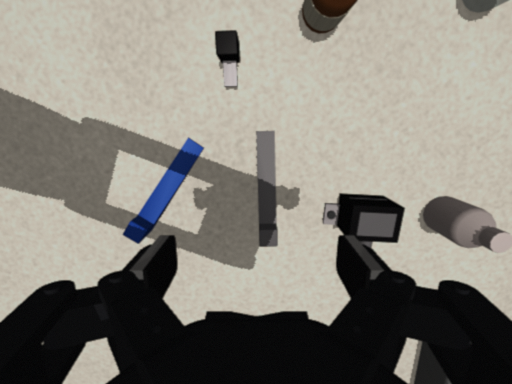

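The picture shows the thick wedge with its nose at (266,132) and block at (267,235), the key block at (228,45) with its tongue at (231,76), and the switch at (370,217). I'll enlarge the crops before measuring.

```bash
python3 - <<'E'
from h import *
crop('pics/w2.png','pics/w2a.png',200,20,300,120,6)
crop('pics/w2.png','pics/w2b.png',240,120,300,255,4)
crop('pics/w2.png','pics/w2c.png',310,180,430,270,6)
a=cv2.imread('pics/w2a.png');b=cv2.imread('pics/w2b.png')
o=np.zeros((600,800,3),np.uint8);o[:540,:240]=b;o[:550,245:795]=a[:550,:550]
cv2.imwrite('pics/w2ab.png',o)
E
```

```text
(no output)
```

View pics/w2ab.png

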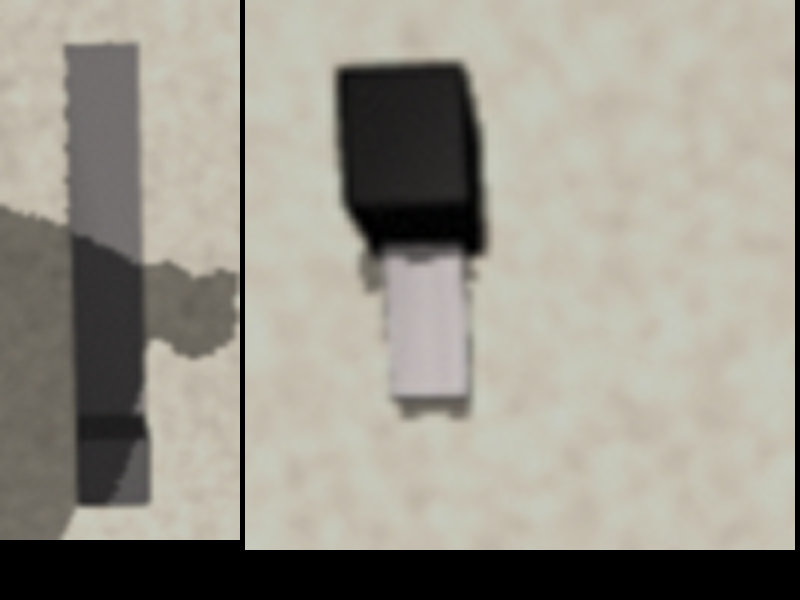

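View pics/w2c.png

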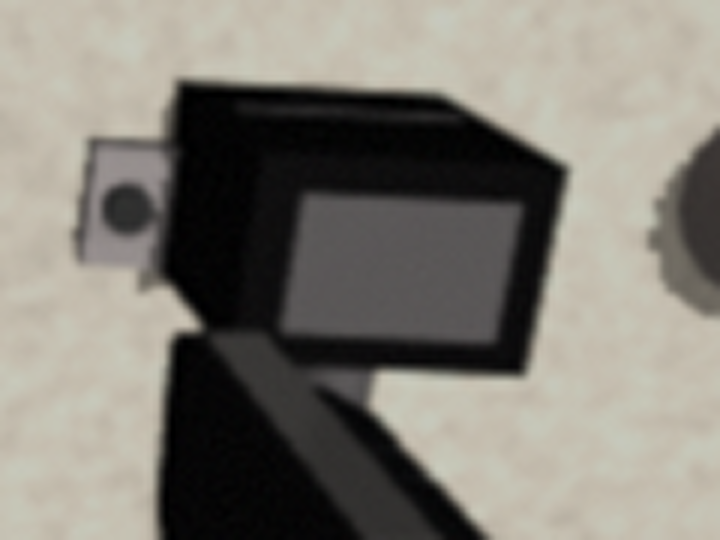

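```bash
cat >> h.py <<'E'
def ld(f):
    p=np.load(f); return p['K'],cv2.Rodrigues(p['rvec'])[0],p['tvec'].reshape(3)
def hd(d): return np.degrees(np.arctan2(d[1],d[0]))
E
python3 - <<'E'
from h import *
c=ld('w2.npz'); np.set_printoptions(precision=1,suppress=True)
W=lambda x,y,z:onz('',240+(x-.0)/4,120+y/4,z,c)
n=(W(66,44,3)+W(137,43,3))/2; P=[W(77,438,48),W(148,438,48),W(77,505,48),W(150,503,48)]
b=sum(P)/4; print('wedge nose',n,'block',b,hd(n-b),np.hypot(*(n-b)[:2]),[np.linalg.norm(P[0]-P[1]),np.linalg.norm(P[0]-P[2])])
Kf=lambda x,y,z:onz('',200+(x-245)/6,20+y/6,z,c)
P=[Kf(337,68,44),Kf(463,63,44),Kf(470,203,44),Kf(347,207,44)]; k=sum(P)/4
t=(Kf(390,398,16.5)+Kf(468,398,16.5))/2; print('key',k,t,hd(t-k),np.hypot(*(t-k)[:2]),[hd(P[0]-P[1]),hd(P[3]-P[2]),hd(P[3]-P[0]),hd(P[2]-P[1])],'tongue sides',hd(Kf(390,390,16.5)-Kf(383,258,16.5)),hd(Kf(469,390,16.5)-Kf(463,255,16.5)))
S=lambda x,y,z:onz('',310+x/6,180+y/6,z,c)
a,b2,=S(178,82,0),S(440,95,0); e,f,g=S(262,155,56),S(567,170,56),S(525,376,56)
print('switch bottom front',a,b2,hd(b2-a)-90,np.linalg.norm(a-b2),'top front',e,f,hd(f-e)-90,np.linalg.norm(e-f),'side',hd(g-f),np.linalg.norm(g-f))
print('mid bottom',(a+b2)/2,'mid top',(e+f)/2)
s1,s2=S(90,140,6),S(80,262,6); print('strip edge',s1,s2,hd(s2-s1),np.linalg.norm(s2-s1))
print('slot line',S(240,110,14),S(460,118,14))
E
```

```text
wedge nose [ 466.3 -171.2    3. ] block [ 443.9 -300.2   48. ] 80.13272765572071 130.97253545724084 [np.float64(22.3640093567799), np.float64(23.084427270906154)]
key [441.9 -71.7  44. ] [ 434.8 -111.2   16.5] -100.22968419602121 40.13216006971935 [np.float64(170.63421451388612), np.float64(170.31080163898613), np.float64(-99.02571023935661), np.float64(-99.25655140495546)] tongue sides -99.90748140488401 -99.69459050069636
switch bottom front [ 552.3 -275.8    0. ] [ 611.9 -291.     0. ] -104.26586911564107 61.565144760335706 top front [ 552.2 -275.9   56. ] [ 611.7 -291.    56. ] -104.27044619572952 61.34802286532346 side -104.13157708122823 44.94324692184294
mid bottom [ 582.1 -283.4    0. ] mid top [ 581.9 -283.5   56. ]
strip edge [ 529.1 -283.7    6. ] [ 522.8 -313.3    6. ] -101.98499284681122 30.193608369386364
slot line [ 561.5 -280.5   14. ] [ 610.  -292.1   14. ]
```

```bash
python3 - <<'E'
from h import *
np.set_printoptions(precision=3,suppress=True)
delta([443.9,-300.2,13],np.radians(-9.9))
E
```

```text
tcp [ 444.9 -222.2  218.1] turn [-0.024 -0.001  0.   ] shift(tool, before turn) [205.   14.4  76.8] shift(tool after turn) [205.1  12.5  77. ] q6 -0.37
```

```bash
python3 -m jog '[[[-0.024,0,0,0,0,0,1],[0,0,0,0,0.0062,0.0385,1],[0,0,0,0,0.0063,0.0385,1],[0,0,0,0.04,0,0,1],[0,0,0,0.04,0,0,1],[0,0,0,0.04,0,0,1],[0,0,0,0,0,0,1],[0,0,0,0,0,0,1]]]' 40
python3 - <<'E'
from h import *
np.set_printoptions(precision=3,suppress=True)
cv2.imwrite('pics/w3.png',arm.camera('wrist')[:,:,::-1]);delta([443.9,-300.2,13],np.radians(-9.9))
E
```

```text
t: 4.08
tcp_pos: [443.1, -297.9, 96.5]
orientation: [-0.454, -0.54, -0.458, 0.541]
contact_force: [-0.0, -0.2, 1.0]
grip_width: 1.001
tcp [ 444.9 -299.7   99.5] turn [ 0.004 -0.     0.   ] shift(tool, before turn) [86.5 -0.8  0.7] shift(tool after turn) [86.5 -0.9  0.7] q6 -0.52
```

View pics/w3.png

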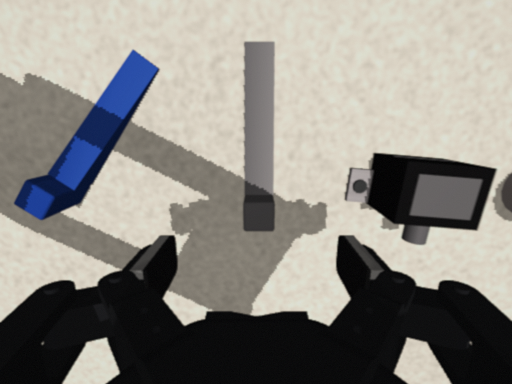

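```bash
python3 -m jog '[[[0,0,0,0.04,0,0,1],[0,0,0,0.04,0,0,1],[0,0,0,0.006,0,0,1],[0,0,0,0,0,0,1],[0,0,0,0,0,0,-1],[0,0,0,0,0,0,-1],[0,0,0,0,0,0,-1],[0,0,0,0,0,0,-1],[0,0,0,0,0,0,-1],[0,0,0,0,0,0,-1]]]' 60
python3 - <<'E'
from h import *
cv2.imwrite('pics/w4.png',arm.camera('wrist')[:,:,::-1]);print(tcp()[1:])
E
```

```text
t: 4.97
tcp_pos: [445.0, -301.8, 13.9]
orientation: [0.456, 0.541, 0.454, -0.541]
contact_force: [-1.4, 1.0, 8.4]
grip_width: 0.273
(array([ 444.96187193, -301.79223426,   13.94768103]), {'t': 5.0167, 'joint_pos': array([-6.91303663e-01,  1.81831151e-01,  1.85215033e+00, -7.21064905e-05,
        1.10514792e+00, -5.19187285e-01]), 'dq': array([ 8.84860407e-04,  2.04047103e-03, -1.85304058e-03, -6.34780098e-05,
        5.76226980e-04, -1.28389292e-03]), 'tau': array([ 5.73508570e-02, -4.86613977e+01, -3.99197316e+01,  6.32181927e-02,
       -4.44942378e-01,  7.52397958e-03]), 'tcp_pos': array([ 444.96187193, -301.79223426,   13.94768103]), 'orientation': array([ 0.45604291,  0.5412515 ,  0.45432115, -0.54098426]), 'contact_force': array([-1.35909691,  0.43230949,  8.06968034]), 'torque': array([0.16006846, 0.21885511, 0.0081289 ]), 'grip_width': 0.27305400767677307})
```

View pics/w4.png

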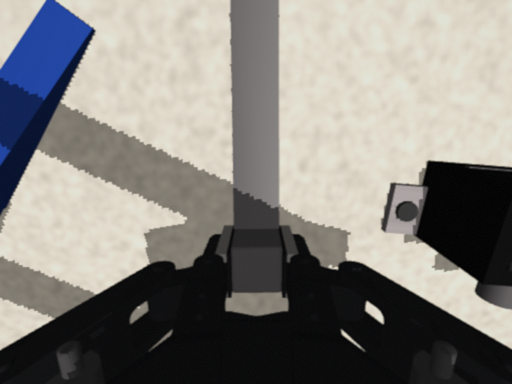

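The wedge is gripped, with the opening at 23 mm. Before carrying it I'll measure the deck from the pictures I already have.

```bash
python3 - <<'E'
from h import *
crop('pics/w1.png','pics/w1a.png',240,130,390,240,5)
crop('pics/w1.png','pics/w1b.png',240,200,340,320,5)
crop('pics/scene0.png','pics/s0a.png',315,180,435,250,6)
E
```

```text
(no output)
```

View pics/w1a.png

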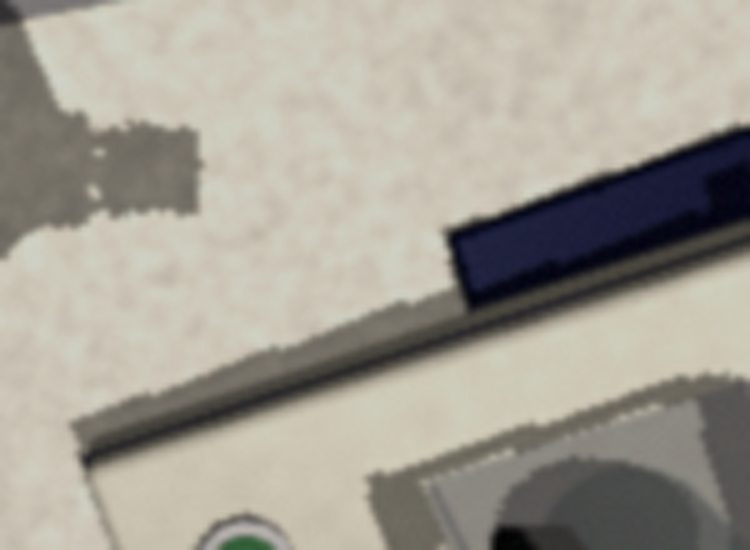

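View pics/w1b.png

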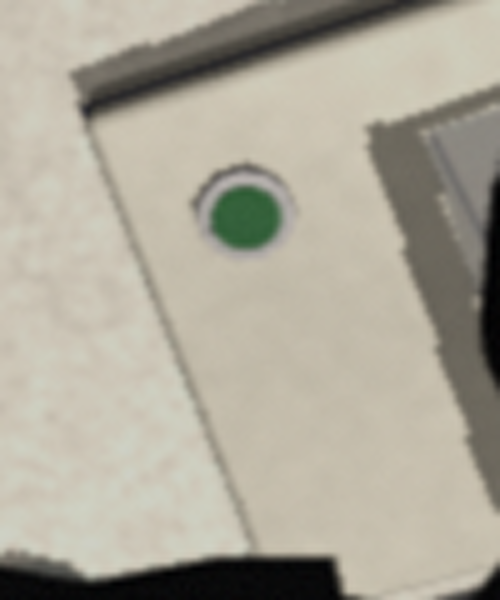

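View pics/s0a.png

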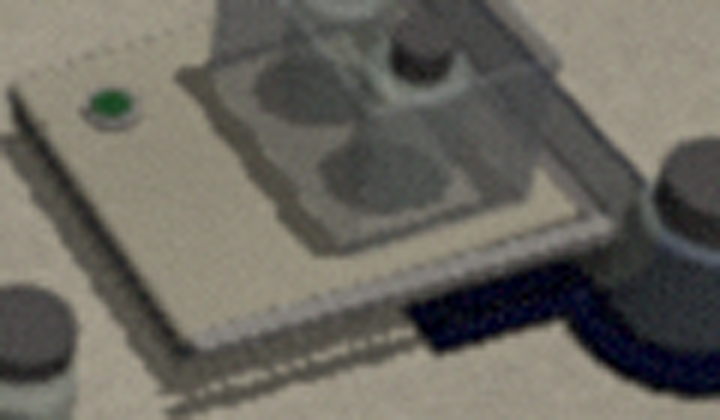

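```bash
python3 - <<'E'
from h import *
np.set_printoptions(precision=1,suppress=True)
c=ld('w1.npz')
r=ray('',258,223.2,c); s=ray('scene',317.2,195.2); t=ray('top',199,189.3)
for a,b in ((r,s),(r,t),(s,t)): print(tri(a,b))
for z in (36,38,40,42):
    A=onz('',258,223.2,z,c);B=onz('',240+252/5,200+545/5,z,c);D=onz('',240+450/5,200,z,c)
    print(z,A,B,hd(B-A),'side',hd(D-A))
# far low corner, scene/top
print('far',tri(ray('scene',315+190/6,180+348/6),ray('top',105+530/5,85+242/5)))
# rail: top near end (low edge side): top crop (538,218); 
print('button',tri(ray('',240+246/5,200+217/5,c),ray('scene',315+112/6,180+104/6)))
# rail ends
print('rail near end',tri(ray('scene',315+195/6,180+345/6),ray('top',105+538/5,85+216/5)))
E
```

```text
(array([568.4,  32.2,  31.2]), np.float64(1.2094277961822217))
(array([566.3,  30.4,  29.5]), np.float64(5.075656526850524))
(array([565.4,  31.8,  28.1]), np.float64(5.373350750270919))
36 [566.3  32.4  36. ] [716.5  21.4  36. ] -4.192090870829512 side 85.21107110345228
38 [565.6  32.7  38. ] [715.   21.8  38. ] -4.192090870829512 side 85.21107110345231
40 [564.9  33.   40. ] [713.4  22.1  40. ] -4.192090870829512 side 85.21107110345234
42 [564.2  33.3  42. ] [711.8  22.5  42. ] -4.192090870829514 side 85.21107110345235
far (array([742.6,  21.8,  28.3]), np.float64(5.960402159512453))
button (array([608.4,  62.1,  45.7]), np.float64(0.7775475831554594))
rail near end (array([753.7,  16.2,  44.6]), np.float64(3.9213324545230592))
```

```bash
python3 -m jog '[[[0,0,0,-0.02,0,0,-1],[0,0,0,-0.04,0,0,-1],[0,0,0,-0.04,0,0,-1],[0,0,0,-0.04,0,0,-1],[-0.094,0,0,0,0,0,-1],[0,0,0,0,0,0,-1]]]'
python3 - <<'E'
from h import *
np.set_printoptions(precision=3,suppress=True)
cv2.imwrite('pics/w5.png',arm.camera('wrist')[:,:,::-1]);delta([643.7,-130.5,20],np.radians(-4.5))
E
```

```text
t: 5.52
tcp_pos: [445.9, -302.5, 156.4]
orientation: [0.484, 0.518, 0.479, -0.518]
contact_force: [-0.1, 1.5, -1.3]
grip_width: 0.269
tcp [ 444.5 -301.4  153.7] turn [-0.     0.001 -0.002] shift(tool, before turn) [ 133.8  184.8 -186.3] shift(tool after turn) [ 133.7  185.1 -186. ] q6 -0.61
```

View pics/w5.png

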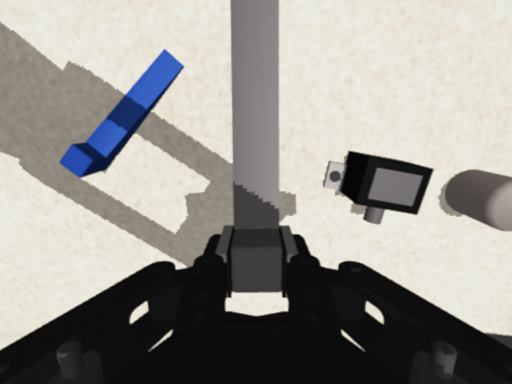

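```bash
python3 -m jog '[[[0,0,0,0,0.0264,-0.0266,-1],[0,0,0,0,0.0264,-0.0266,-1],[0,0,0,0,0.0264,-0.0266,-1],[0,0,0,0,0.0264,-0.0266,-1],[0,0,0,0,0.0264,-0.0266,-1],[0,0,0,0,0.0264,-0.0266,-1],[0,0,0,0,0.0264,-0.0266,-1],[0,0,0,0,0,0,-1],[0,0,0,0,0,0,-1]]]'
python3 - <<'E'
from h import *
np.set_printoptions(precision=3,suppress=True)
np.savez('w6.npz',**arm.camera_params('wrist'));cv2.imwrite('pics/w6.png',arm.camera('wrist')[:,:,::-1]);delta([643.7,-130.5,20],np.radians(-4.5))
E
```

```text
t: 6.32
tcp_pos: [642.2, -127.4, 148.8]
orientation: [-0.479, -0.518, -0.482, 0.52]
contact_force: [-0.8, -0.3, -1.9]
grip_width: 0.276
tcp [ 641.5 -128.7  149.3] turn [ 0.    -0.001  0.005] shift(tool, before turn) [129.3   2.9   1.7] shift(tool after turn) [129.3   2.3   1.7] q6 -0.2
```

View pics/w6.png

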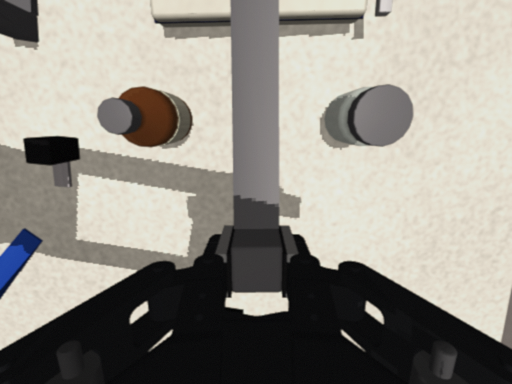

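The picture shows the wedge held at column 255, the deck's low edge running from (155,22) to (367,16), the bottle at (150,117) and the jar at (378,115). I'll measure the edge from this closer view.

```bash
python3 - <<'E'
from h import *
crop('pics/w6.png','pics/w6a.png',140,0,400,50,3)
E
```

```text
(no output)
```

View pics/w6a.png

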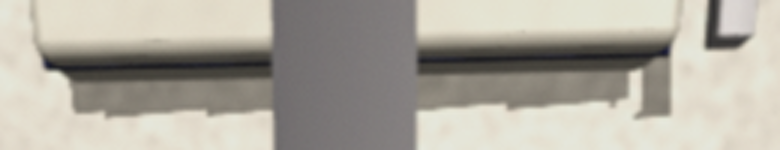

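```bash
python3 - <<'E'
from h import *
np.set_printoptions(precision=1,suppress=True)
c=ld('w6.npz'); 
for z in (5.4,8,10.4):
    a=onz('',155.7,22.7,z,c);b=onz('',362.3,17.3,z,c); print('bottom',z,a,b,hd(b-a),np.linalg.norm(b-a),(a+b)/2)
for z in (35,40):
    a=onz('',140+36/3,45/3,z,c);b=onz('',140+678/3,30/3,z,c); print('top',z,a,b,hd(b-a),np.linalg.norm(b-a),(a+b)/2)
n=tcp()[1]; print(n, 'y axis',hd(tcp()[0].as_matrix()[:,1]))
r1,r2=onz('',140+707/3,46/3,38,c),onz('',140+745/3,40/3,48,c); print(r1,r2)
E
```

```text
bottom 5.4 [558.2  37.3   5.4] [753.2  26.3   5.4] -3.2337790348158455 195.26540458262815 [655.7  31.8   5.4]
bottom 8 [559.   36.4   8. ] [752.2  25.5   8. ] -3.233779034815839 193.49078511123636 [655.6  31.    8. ]
bottom 10.4 [559.8  35.6  10.4] [751.3  24.8  10.4] -3.233779034815843 191.85267482995138 [655.6  30.2  10.4]
top 35 [565.4  33.1  35. ] [745.2  22.4  35. ] -3.3882215962212694 180.15905162451975 [655.3  27.7  35. ]
top 40 [567.   31.2  40. ] [743.3  20.8  40. ] -3.3882215962212703 176.6469587683214 [655.2  26.   40. ]
[ 641.5 -128.7  149.3] y axis -4.4924588292572425
[752.2  16.9  38. ] [758.1  14.4  48. ]
```

```bash
python3 -m jog '[[[0,0,0,0.03,0.002,0,-1],[0,0,0,0.04,0,0,-1],[0,0,0,0.04,0,0,-1],[0,0,0,0.018,0,0,-1],[0,0,0,0,0,0,-1],[0,0,0,0,0,0,-1]]]'
python3 - <<'E'
from h import *
for i in range(2): o=arm.get_obs();print(o['tcp_pos'],o['contact_force'])
E
```

```text
t: 6.87
tcp_pos: [642.3, -130.5, 22.5]
orientation: [-0.478, -0.519, -0.481, 0.521]
contact_force: [0.7, 0.3, 0.1]
grip_width: 0.273
[ 642.32848196 -130.4742146    22.49006655] [0.71660696 0.32937901 0.06357171]
[ 642.32848196 -130.4742146    22.49006655] [0.71660696 0.32937901 0.06357171]
```

```bash
python3 -m jog '[[[0,0,0,0.005,0,0,-1],[0,0,0,0,0,0,-1]]]'; python3 -m jog '[[[0,0,0,0.0015,0,0,-1],[0,0,0,0,0,0,-1]]]';python3 -m jog '[[[0,0,0,0.001,0,0,-1],[0,0,0,0,0,0,-1]]]'
```

```text
t: 7.03
tcp_pos: [646.1, -130.8, 21.3]
orientation: [0.481, 0.52, 0.479, -0.519]
contact_force: [-0.6, 0.2, -1.4]
grip_width: 0.271
t: 7.2
tcp_pos: [645.8, -130.2, 19.4]
orientation: [0.481, 0.52, 0.479, -0.519]
contact_force: [0.1, 0.3, -1.7]
grip_width: 0.27
t: 7.37
tcp_pos: [645.1, -129.9, 17.3]
orientation: [0.48, 0.519, 0.48, -0.519]
contact_force: [0.7, 0.0, -1.6]
grip_width: 0.272
```

```bash
python3 -m jog '[[[0,0,0,0.001,0,0,-1],[0,0,0,0,0,0,-1]]]'; python3 -m jog '[[[0,0,0,0.001,0,0,-1],[0,0,0,0,0,0,-1]]]';python3 -m jog '[[[0,0,0,0.001,0,0,-1],[0,0,0,0,0,0,-1]]]'
```

```text
t: 7.53
tcp_pos: [644.7, -129.8, 15.7]
orientation: [-0.48, -0.519, -0.48, 0.519]
contact_force: [-0.1, 0.4, -2.1]
grip_width: 0.277
t: 7.7
tcp_pos: [644.6, -129.8, 14.5]
orientation: [-0.48, -0.519, -0.48, 0.519]
contact_force: [1.0, 0.6, -1.3]
grip_width: 0.272
t: 7.87
tcp_pos: [644.9, -129.8, 14.0]
orientation: [0.48, 0.519, 0.48, -0.519]
contact_force: [-1.0, 0.2, 0.2]
grip_width: 0.271
```

```bash
python3 - <<'E'
from h import *
np.set_printoptions(precision=1,suppress=True)
cv2.imwrite('pics/sc1.png',arm.camera('scene')[:,:,::-1]);np.savez('w7.npz',**arm.camera_params('wrist'));cv2.imwrite('pics/w7.png',arm.camera('wrist')[:,:,::-1])
crop('pics/sc1.png','pics/sc1a.png',240,150,400,270,5)
o=arm.get_obs();print(o['tcp_pos'],o['contact_force'])
E
```

```text
[ 645.  -129.9   14. ] [-0.6  0.5  1. ]
```

View pics/sc1a.png

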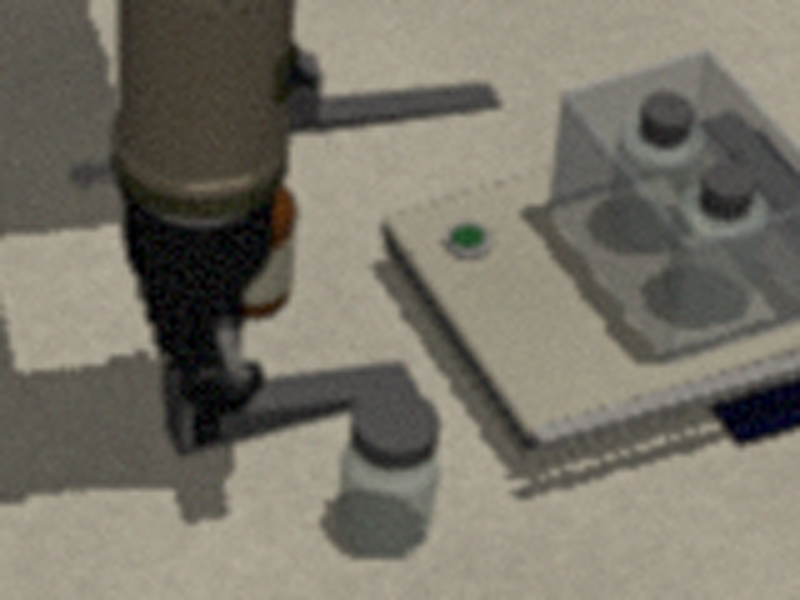

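View pics/w7.png

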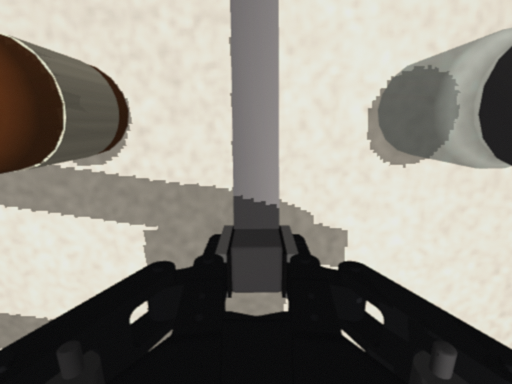

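```bash
python3 -m jog '[[[0,0,0,0,0,-0.01,-1],[0,0,0,0,0,-0.01,-1],[0,0,0,0,0,-0.005,-1]]]' | grep -v orie; python3 -m jog '[[[0,0,0,0,0,-0.005,-1]]]'| grep -v orie; python3 -m jog '[[[0,0,0,0,0,-0.005,-1]]]'| grep -v orie; python3 -m jog '[[[0,0,0,0,0,-0.005,-1]]]'| grep -v orie; python3 -m jog '[[[0,0,0,0,0,-0.005,-1]]]'| grep -v orie; python3 -m jog '[[[0,0,0,0,0,-0.005,-1]]]'| grep -v orie; python3 -m jog '[[[0,0,0,0,0,-0.005,-1]]]'| grep -v orie;
```

```text
t: 8.22
tcp_pos: [647.1, -103.4, 14.0]
contact_force: [-0.1, -1.3, 1.0]
grip_width: 0.272
t: 8.3
tcp_pos: [647.4, -98.8, 14.0]
contact_force: [-0.0, -2.2, 1.7]
grip_width: 0.273
t: 8.38
tcp_pos: [647.7, -94.1, 14.0]
contact_force: [0.1, -1.1, 1.5]
grip_width: 0.273
t: 8.47
tcp_pos: [648.1, -89.4, 14.0]
contact_force: [-0.5, -2.1, 1.9]
grip_width: 0.274
t: 8.55
tcp_pos: [648.5, -84.5, 14.0]
contact_force: [1.1, -1.1, 1.9]
grip_width: 0.275
t: 8.63
tcp_pos: [648.9, -79.7, 14.0]
contact_force: [-0.3, -1.4, 2.5]
grip_width: 0.273
t: 8.72
tcp_pos: [649.3, -74.7, 14.0]
contact_force: [0.5, -1.6, 2.5]
grip_width: 0.275
```

```bash
python3 - <<'E'
from h import *
np.set_printoptions(precision=1,suppress=True)
cv2.imwrite('pics/sc2.png',arm.camera('scene')[:,:,::-1]);np.savez('w8.npz',**arm.camera_params('wrist'));cv2.imwrite('pics/w8.png',arm.camera('wrist')[:,:,::-1])
crop('pics/sc2.png','pics/sc2a.png',240,150,400,270,5)
o=arm.get_obs();print(o['tcp_pos'],o['contact_force'])
E
```

```text
[649.3 -73.8  14. ] [0.2 2.5 3.2]
```

View pics/sc2a.png

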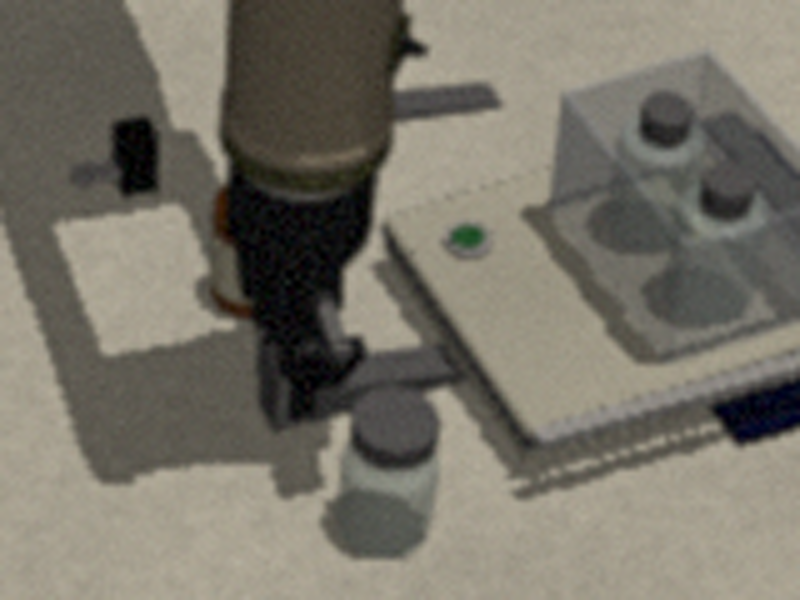

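View pics/w8.png

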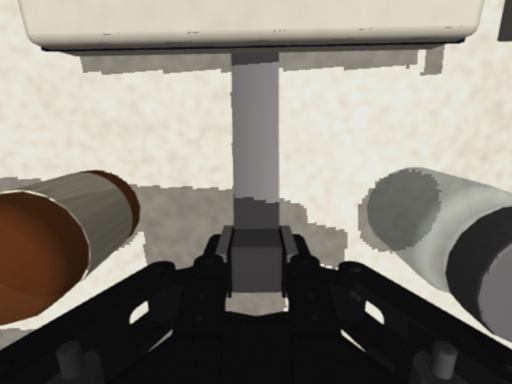

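```bash
cat >> h.py <<'E'
def lift(f,ref='pics/sc1.png'):
    """shift (px) of deck features in scene view between ref and f, via ECC translation; ref patches on the low edge"""
    a=cv2.imread(ref,0).astype(np.float32);b=cv2.imread(f,0).astype(np.float32)
    out=[]
    for (x0,y0,x1,y1) in ((326,190,340,203),(335,225,360,245),(400,165,420,190)):
        W=np.eye(2,3,dtype=np.float32)
        A=cv2.resize(a[y0:y1,x0:x1],None,fx=4,fy=4,interpolation=cv2.INTER_CUBIC);B=cv2.resize(b[y0-8:y1+8,x0-8:x1+8],None,fx=4,fy=4,interpolation=cv2.INTER_CUBIC)
        W[0,2]=W[1,2]=32
        try: cc,W=cv2.findTransformECC(A,B,W,cv2.MOTION_TRANSLATION,(3,200,1e-5)); out.append(((W[:,2]-32)/4).round(2).tolist()+[round(cc,3)])
        except cv2.error as e: out.append(None)
    return out
E
python3 - <<'E'
from h import *
np.set_printoptions(precision=2,suppress=True)
print(lift('pics/sc2.png'), lift('pics/scene0.png'))
P=np.array([612,62,45.]);print('px per 10.6*0.77mm lift at button',proj('scene',P+[0,0,8.2])-proj('scene',P)); 
P=np.array([566,32,36.]);print('near corner 10.6',proj('scene',P+[0,0,10.6])-proj('scene',P)); 
P=np.array([744,22,36.]);print('far corner 10.6',proj('scene',P),proj('scene',P+[0,0,10.6])-proj('scene',P)); 
c=ld('w8.npz'); p=onz('',255,51,8,c); t=tcp()[1]; print('edge',p,t, 132-np.linalg.norm((p-t)[:2]))
a,b=onz('',43,50,8,c),onz('',466,42,8,c);print(a,b,hd(b-a),np.linalg.norm(a-b))
E
```

```text
[[-0.0, -0.009999999776482582, 0.997], [-0.029999999329447746, -0.009999999776482582, 0.997], [0.019999999552965164, 0.03999999910593033, 0.992]] [[0.009999999776482582, -0.0, 0.997], [-0.009999999776482582, -0.009999999776482582, 0.997], [-0.05999999865889549, -0.09000000357627869, 0.992]]
px per 10.6*0.77mm lift at button [ 0.32 -2.1 ]
near corner 10.6 [ 0.3  -2.69]
far corner 10.6 [346.26 236.59] [ 0.52 -2.71]
edge [656.35  27.12   8.  ] [649.31 -73.85  13.99] 30.791363904091256
[549.87  35.88   8.  ] [761.89  22.97   8.  ] -3.48515928538612 212.4085889250164
```

```bash
python3 - <<'E'
from h import *
crop('pics/w8.png','pics/w8a.png',20,20,280,90,3)
crop('pics/w8.png','pics/w8b.png',200,30,310,90,7)
c=ld('w8.npz')
for y in (20,25,30):
  print([proj('',[566.5-(y-32)*.08*0,y+5,z],c).round(1) for z in (6,10,36)],[proj('',[656,y,z],c).round(1) for z in (6,10,36)])
E
```

```text
[array([83.3, 71.3]), array([78.3, 69.9]), array([37.6, 57.9])] [array([255.4,  67.2]), array([255.4,  65.6]), array([255.2,  52.6])]
[array([80.9, 60.8]), array([75.8, 59. ]), array([34. , 44.4])] [array([254.7,  56.6]), array([254.6,  54.7]), array([254.2,  39. ])]
[array([78.4, 50.1]), array([73.2, 48. ]), array([30.3, 30.6])] [array([253.9,  45.8]), array([253.8,  43.6]), array([253.2,  25.1])]
```

View pics/w8a.png

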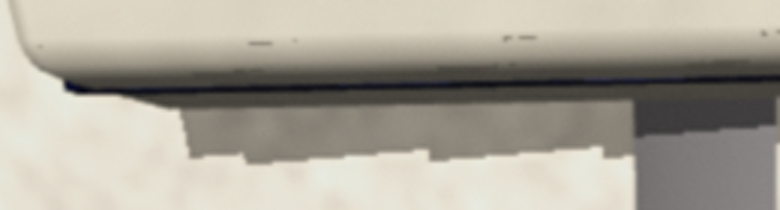

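View pics/w8b.png

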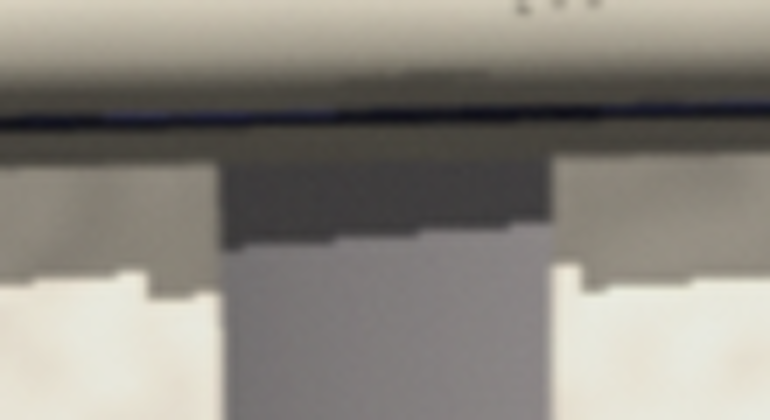

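```bash
python3 -m jog '[[[0,0,0,0,0,-0.005,-1],[0,0,0,0,0,-0.005,-1],[0,0,0,0,0,-0.005,-1],[0,0,0,0,0,-0.005,-1]]]' | grep -v orie; python3 -m jog '[[[0,0,0,0,0,-0.005,-1],[0,0,0,0,0,-0.005,-1],[0,0,0,0,0,0,-1]]]'| grep -v orie
python3 - <<'E'
from h import *
np.set_printoptions(precision=1,suppress=True)
cv2.imwrite('pics/sc3.png',arm.camera('scene')[:,:,::-1]);np.savez('w9.npz',**arm.camera_params('wrist'));cv2.imwrite('pics/w9.png',arm.camera('wrist')[:,:,::-1])
o=arm.get_obs();print(o['tcp_pos'],o['contact_force'],lift('pics/sc3.png'))
E
```

```text
t: 9.15
tcp_pos: [650.7, -56.5, 14.0]
contact_force: [-0.4, -8.5, 2.4]
grip_width: 0.274
t: 9.4
tcp_pos: [651.6, -45.5, 14.0]
contact_force: [0.2, -2.9, 3.7]
grip_width: 0.268
[651.6 -45.5  14. ] [ 0.4 -2.9  4. ] [[0.44999998807907104, -1.059999942779541, 0.987], [0.4699999988079071, -0.27000001072883606, 0.977], [0.4699999988079071, -0.4099999964237213, 0.976]]
```

View pics/w9.png

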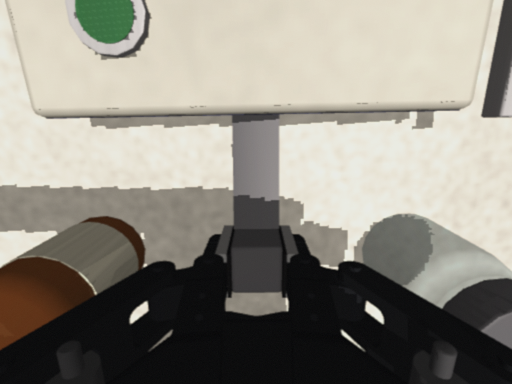

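```bash
cat >> h.py <<'E'
def predict(th,P=(609,62,44)):
    # button centre sagged, deck heading ~ -3.5deg ; hinge 200 mm from edge at y~26, top 33 above hinge
    P=np.array(P,float); f=np.radians(86.3); dy=np.array([np.cos(f),np.sin(f),0]); yr=-(200-36.); zr=P[2]-20
    Q=P+dy*(th*zr)+np.array([0,0,-th*yr]); return (proj('scene',Q)-proj('scene',P)).round(2)
E
python3 - <<'E'
from h import *
for th in (.02,.025,.03,.043,.053,.063): print(th,predict(th))
print(proj('scene',(609,62,44)))
E
```

```text
0.02 [ 0.28 -0.88]
0.025 [ 0.35 -1.1 ]
0.03 [ 0.42 -1.32]
0.043 [ 0.6  -1.89]
0.053 [ 0.74 -2.33]
0.063 [ 0.88 -2.78]
[333.53453877 197.9242383 ]
```

```bash
python3 -m jog '[[[0,0,0,0,0,-0.005,-1],[0,0,0,0,0,-0.005,-1],[0,0,0,0,0,-0.005,-1],[0,0,0,0,0,-0.005,-1],[0,0,0,0,0,0,-1]]]' | grep -v orie
python3 - <<'E'
from h import *
np.set_printoptions(precision=1,suppress=True)
cv2.imwrite('pics/sc4.png',arm.camera('scene')[:,:,::-1]);np.savez('w10.npz',**arm.camera_params('wrist'));cv2.imwrite('pics/w10.png',arm.camera('wrist')[:,:,::-1])
o=arm.get_obs();print(o['tcp_pos'],o['contact_force'],lift('pics/sc4.png'))
crop('pics/sc4.png','pics/sc4a.png',300,150,430,260,6)
E
```

```text
t: 9.92
tcp_pos: [653.1, -25.4, 14.0]
contact_force: [0.7, -4.5, 2.9]
grip_width: 0.269
[653.1 -25.4  14. ] [ 0.1 -4.1  3.8] [None, [0.9900000095367432, -0.5, 0.926], [1.149999976158142, -1.4199999570846558, 0.941]]
```

View pics/w10.png

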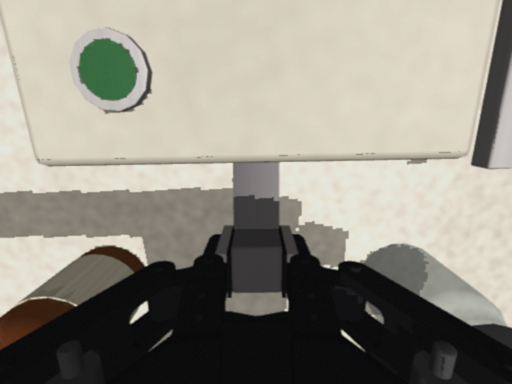

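View pics/sc4a.png

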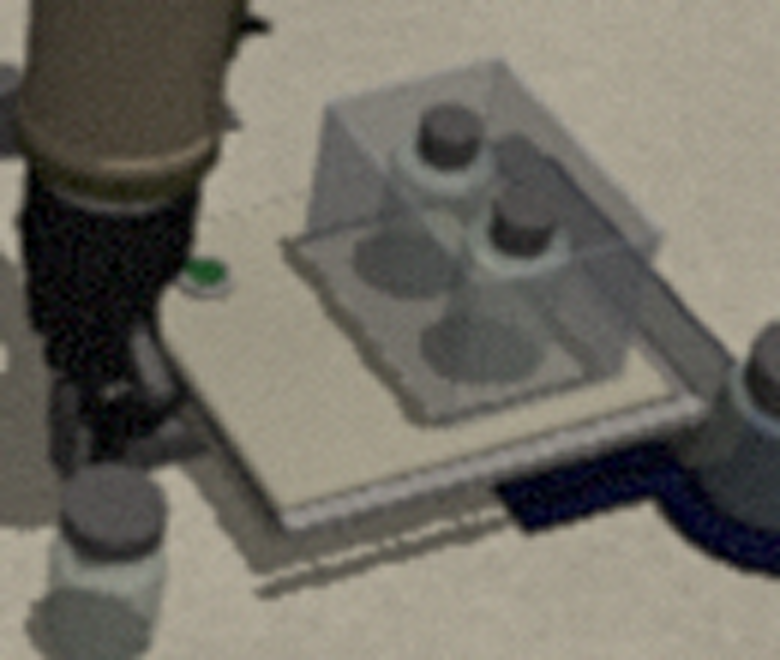

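```bash
cat >> h.py <<'E'
def sh(f,box,ref='pics/sc1.png',g=(0,0)):
    a=cv2.imread(ref,0).astype(np.float32);b=cv2.imread(f,0).astype(np.float32); x0,y0,x1,y1=box
    A=cv2.resize(a[y0:y1,x0:x1],None,fx=4,fy=4,interpolation=cv2.INTER_CUBIC);B=cv2.resize(b[y0-8:y1+8,x0-8:x1+8],None,fx=4,fy=4,interpolation=cv2.INTER_CUBIC)
    W=np.array([[1,0,32+4*g[0]],[0,1,32+4*g[1]]],np.float32)
    cc,W=cv2.findTransformECC(A,B,W,cv2.MOTION_TRANSLATION,(3,300,1e-6)); return ((W[:,2]-32)/4).round(2),round(cc,3)
E
python3 - <<'E'
from h import *
for nm,b in dict(cap1=(367,165,383,180),cap2=(378,178,395,194),hoodTL=(350,162,362,176),hoodtop=(350,158,386,170),both=(364,162,397,196)).items():
    print(nm,sh('pics/sc2.png',b),sh('pics/sc3.png',b,g=(.4,-.4)),sh('pics/sc4.png',b,g=(1,-1)))
def pr(P,th):
    P=np.array(P,float); f=np.radians(86.3); dy=np.array([np.cos(f),np.sin(f),0]); E=np.array([656,27,0]); r=(P-E)@dy-200
    return (proj('scene',P+dy*th*(P[2]-20)+[0,0,-th*r])-proj('scene',P)).round(2)
t,s=(ray('top',105+275/5,85+225/5),ray('scene',365+0,0))
for nm,u in dict(cap1=(372.7,173.5),cap2=(385.5,188)).items():
    P=onz('scene',*u,95); print(nm,P,[pr(P,th) for th in (.024,.043,.053)])
E
```

```text
cap1 (array([ 0.  , -0.04], dtype=float32), 0.995) (array([ 0.85, -0.65], dtype=float32), 0.988) (array([ 1.65, -1.18], dtype=float32), 0.983)
cap2 (array([ 0., -0.], dtype=float32), 0.99) (array([ 0.73, -0.57], dtype=float32), 0.954) (array([ 1.48, -1.02], dtype=float32), 0.899)
hoodTL (array([-0.03, -0.02], dtype=float32), 0.995) (array([ 0.88, -0.84], dtype=float32), 0.993) (array([ 1.71, -1.62], dtype=float32), 0.987)
hoodtop (array([-0.02, -0.01], dtype=float32), 0.994) (array([ 0.71, -0.57], dtype=float32), 0.991) (array([ 1.47, -1.15], dtype=float32), 0.983)
both (array([ 0., -0.], dtype=float32), 0.997) (array([ 0.75, -0.56], dtype=float32), 0.985) (array([ 1.52, -1.04], dtype=float32), 0.968)
cap1 [610.80448574 182.30327978  95.        ] [array([ 0.63, -0.45]), array([ 1.12, -0.81]), array([ 1.39, -1.  ])]
cap2 [676.62972126 179.2788807   95.        ] [array([ 0.65, -0.46]), array([ 1.17, -0.82]), array([ 1.44, -1.01])]
```

```bash
python3 - <<'E'
from h import *
f=np.radians(86.3); dy=np.array([np.cos(f),np.sin(f),0]); dx=np.array([dy[1],-dy[0],0]); E=np.array([656,26.5,0])
def pt(x,y,z,th,H=20):  # th: lift angle, level=.053
    a=th-.053; r=np.array([0,y-200,z]); c,s=np.cos(a),np.sin(a)
    # raise low edge for positive a
    yr=c*r[1]+s*r[2]; zr=-s*r[1]+c*r[2]
    return E+dx*x+dy*(200+yr)+np.array([0,0,H+zr])
for nm,q in dict(hoodTL=(-67.5,88,120),button=(-48,36,33),capA=(-33,135,90),edgeL=(-90,0,30),edgeR=(90,0,30)).items():
    p=[proj('scene',pt(*q,th)) for th in (0,.02,.024,.04,.043,.053)]; print(nm,p[0].round(1),[ (v-p[0]).round(2) for v in p[1:]])
E
python3 - <<'E'
from h import *
# best direct features: low edge right corner
for b in ((338,226,352,241),(340,228,350,240),(336,222,356,243)): print(b,sh('pics/sc3.png',b,g=(.3,-.8)),sh('pics/sc4.png',b,g=(.6,-1.5)))
E
```

```text
hoodTL [350.2 165.8] [array([ 0.86, -0.84]), array([ 1.03, -1.01]), array([ 1.73, -1.67]), array([ 1.86, -1.8 ]), array([ 2.3 , -2.21])]
button [334.4 198. ] [array([ 0.29, -0.89]), array([ 0.35, -1.07]), array([ 0.61, -1.78]), array([ 0.65, -1.92]), array([ 0.82, -2.37])]
capA [370.4 177. ] [array([ 0.64, -0.52]), array([ 0.76, -0.62]), array([ 1.28, -1.03]), array([ 1.38, -1.1 ]), array([ 1.7 , -1.36])]
edgeL [316.5 192.8] [array([ 0.25, -1.06]), array([ 0.3 , -1.27]), array([ 0.52, -2.12]), array([ 0.57, -2.28]), array([ 0.72, -2.81])]
edgeR [345.9 236.5] [array([ 0.34, -1.07]), array([ 0.41, -1.28]), array([ 0.71, -2.15]), array([ 0.77, -2.31]), array([ 0.97, -2.85])]
(338, 226, 352, 241) (array([ 0.78, -0.25], dtype=float32), 0.986) (array([ 1.53, -0.48], dtype=float32), 0.95)
(340, 228, 350, 240) (array([ 0.88, -0.17], dtype=float32), 0.984) (array([ 1.81, -0.08], dtype=float32), 0.94)
(336, 222, 356, 243) (array([ 0.67, -0.24], dtype=float32), 0.983) (array([ 1.34, -0.5 ], dtype=float32), 0.944)
```

```bash
python3 -m jog '[[[0,0,0,0,0,-0.005,-1],[0,0,0,0,0,-0.005,-1],[0,0,0,0,0,-0.003,-1],[0,0,0,0,0,0,-1]]]' | grep -v orie
python3 - <<'E'
from h import *
np.set_printoptions(precision=1,suppress=True)
cv2.imwrite('pics/sc5.png',arm.camera('scene')[:,:,::-1]);np.savez('w11.npz',**arm.camera_params('wrist'));cv2.imwrite('pics/w11.png',arm.camera('wrist')[:,:,::-1])
o=arm.get_obs();print(o['tcp_pos'],o['contact_force'])
for b in ((350,162,362,176),(350,158,386,170),(367,165,383,180)): print(sh('pics/sc5.png',b,g=(2,-2)))
crop('pics/sc5.png','pics/sc5a.png',330,170,430,250,7)
E
```

```text
t: 10.35
tcp_pos: [654.1, -12.6, 14.0]
contact_force: [-0.5, -5.9, 4.1]
grip_width: 0.274
[654.1 -12.6  14. ] [-0.7 -4.1  4. ]
(array([ 2.2, -2.1], dtype=float32), 0.987)
(array([ 1.8, -1.5], dtype=float32), 0.981)
(array([ 2.1, -1.5], dtype=float32), 0.979)
```

View pics/w11.png

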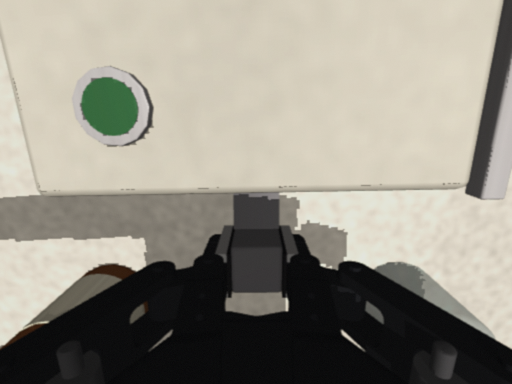

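View pics/sc5a.png

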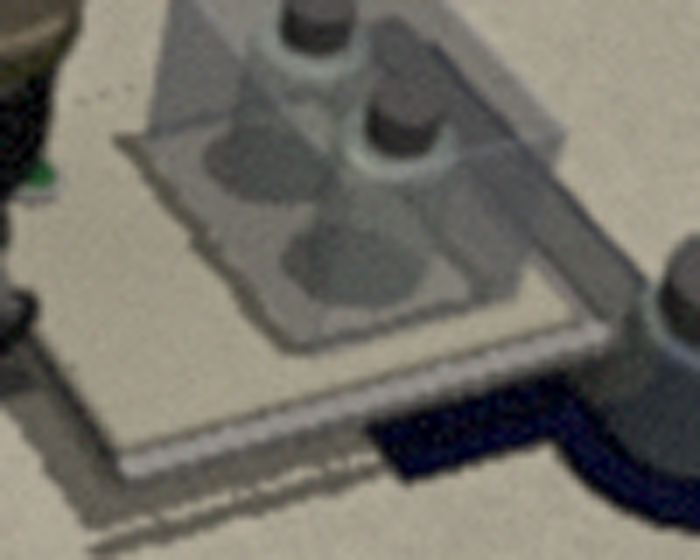

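```bash
python3 -m jog '[[[0,0,0,0,0,-0.001,-1],[0,0,0,0,0,0,-1],[0,0,0,0,0,0,0],[0,0,0,0,0,0,0],[0,0,0,0,0,0,0.1],[0,0,0,0,0,0,0.1]]]' | grep -v orie
python3 - <<'E'
from h import *
np.set_printoptions(precision=2,suppress=True)
cv2.imwrite('pics/sc6.png',arm.camera('scene')[:,:,::-1]);np.savez('w12.npz',**arm.camera_params('wrist'));cv2.imwrite('pics/w12.png',arm.camera('wrist')[:,:,::-1])
o=arm.get_obs();print(o['tcp_pos'],o['contact_force'],o['grip_width'])
for b in ((350,162,362,176),(350,158,386,170),(367,165,383,180)): print(sh('pics/sc6.png',b,g=(2,-2)))
E
```

```text
t: 10.95
tcp_pos: [653.6, -10.6, 13.2]
contact_force: [0.5, 0.9, 0.1]
grip_width: 0.547
[653.76 -10.84  13.47] [ 0.55 -0.32 -0.43] 0.5510691192145563
(array([ 2.19, -2.1 ], dtype=float32), 0.987)
(array([ 1.88, -1.44], dtype=float32), 0.98)
(array([ 2.16, -1.51], dtype=float32), 0.979)
```

View pics/w12.png

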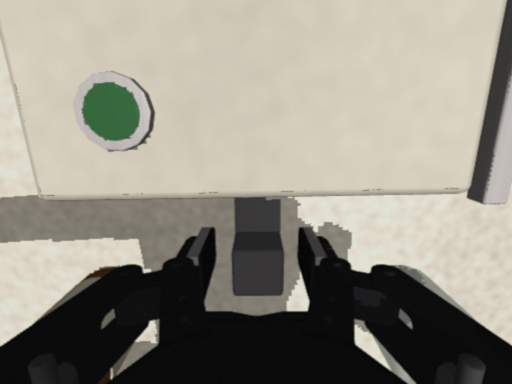

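```bash
python3 -m jog '[[[0,0,0,-0.02,0,0,0.1],[0,0,0,-0.04,0,0,0.1],[0,0,0,-0.04,0,0,0.1],[0,0,0,-0.04,0,0,0.1],[0,0,0,-0.03,0,0.03,0.1],[0,0,0,0,0,0.04,0.1],[0,0,0,0,0,0.04,0.1],[0,0,0,0,0,0.0,0.1],[0,0,0,0,0,0.0,0.1]]]' | grep -v orie
python3 - <<'E'
from h import *
np.set_printoptions(precision=2,suppress=True)
cv2.imwrite('pics/sc7.png',arm.camera('scene')[:,:,::-1]);np.savez('w13.npz',**arm.camera_params('wrist'));cv2.imwrite('pics/w13.png',arm.camera('wrist')[:,:,::-1])
for b in ((350,162,362,176),(350,158,386,170),(367,165,383,180)): print(sh('pics/sc7.png',b,g=(2,-2)))
print(sh('pics/sc7.png',(326,190,340,203),g=(.7,-2)),sh('pics/sc7.png',(318,187,345,206),g=(.7,-2)))
crop('pics/sc7.png','pics/sc7a.png',280,150,440,260,5)
E
```

```text
t: 11.8
tcp_pos: [645.1, -122.5, 183.2]
contact_force: [-0.2, 0.3, -0.1]
grip_width: 0.549
(array([ 2.17, -2.1 ], dtype=float32), 0.985)
(array([ 1.9 , -1.47], dtype=float32), 0.978)
(array([ 2.17, -1.53], dtype=float32), 0.977)
(array([ 0.82, -2.65], dtype=float32), 0.988) (array([ 0.87, -2.62], dtype=float32), 0.987)
```

View pics/w13.png

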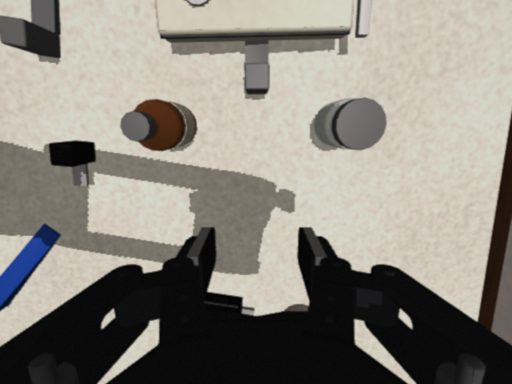

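View pics/sc7a.png

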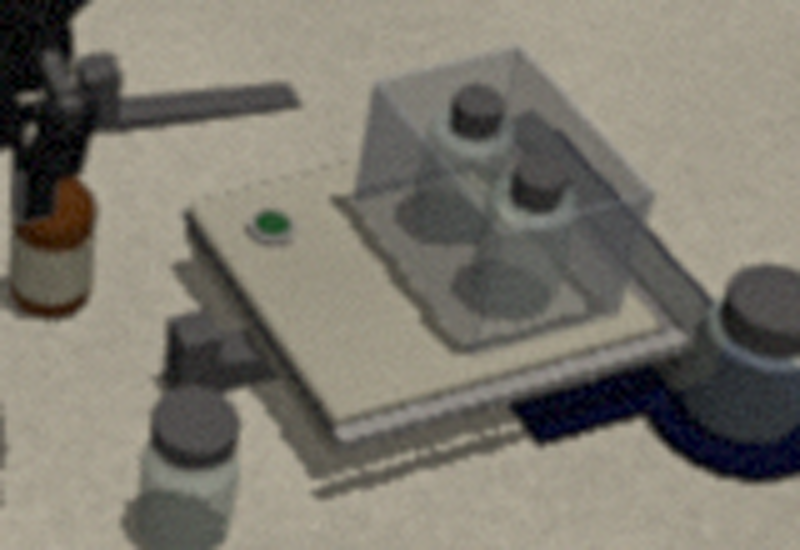

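```bash
cat > edge.py <<'E'
from h import *
from scipy.ndimage import map_coordinates
def prof(f,p,q,n,s=np.arange(-8,8,.1),N=25,ch=None):
    im=cv2.imread(f).astype(float).mean(2); out=[]
    for t in np.linspace(0,1,N):
        c=np.array(p)*(1-t)+np.array(q)*t; xy=c[:,None]+np.array(n)[:,None]*s
        out.append(map_coordinates(im,[xy[1],xy[0]],order=3))
    return s,np.mean(out,0)
def loc(s,v):  # steepest descent location, subpixel centroid of gradient peak
    g=-np.gradient(v,s); i=g.argmax(); w=slice(max(0,i-12),i+13); gg=np.clip(g[w],0,None); return (s[w]*gg).sum()/gg.sum(), g.max()
E
python3 - <<'E'
from edge import *
p=np.array([320,200.5]);q=np.array([329,213.5])   # along low edge, left part
def run(p,q):
    d=(q-p)/np.linalg.norm(q-p); n=np.array([-d[1],d[0]]); 
    for f in ('scene0','sc1','sc2','sc7'): print(f,[np.round(x,2) for x in loc(*prof(f'pics/{f}.png',p,q,n))],end=' ')
    v=np.array([.72,-2.81]);w=np.array([.97,-2.85]); print('pred level normal shift',n,v@n,w@n)
run(np.array([319.5,198.]),np.array([328,210.5])); run(np.array([334,219.5]),np.array([343,232.8]))
E
```

```text
scene0 [np.float64(0.43), np.float64(39.25)] sc1 [np.float64(0.3), np.float64(43.51)] sc2 [np.float64(0.37), np.float64(46.57)] sc7 [np.float64(-1.91), np.float64(44.63)] pred level normal shift [-0.8269265   0.56231002] -2.1754782416445146 -2.404702268018188
scene0 [np.float64(0.24), np.float64(41.73)] sc1 [np.float64(0.29), np.float64(44.65)] sc2 [np.float64(0.3), np.float64(47.05)] sc7 [np.float64(-2.18), np.float64(43.05)] pred level normal shift [-0.82819841  0.56043501] -2.171125232789457 -2.4005922345341126
```

The deck holds level after release: the edge-shift estimates put it at 0.050–0.060 rad, about 0.055, against a target of 0.053. Next is a close look at the switch before I pick up the key.

```bash
python3 - <<'E'
from h import *
np.set_printoptions(precision=3,suppress=True)
delta([583,-290,120],np.radians(-14.2))
E
```

```text
tcp [ 645.3 -119.8  182.8] turn [ 0.169 -0.001  0.001] shift(tool, before turn) [ 62.6 -48.7 174.6] shift(tool after turn) [ 62.8 -18.6 180.3] q6 -0.18
```

```bash
python3 -m jog '[[[0.085,0,0,0,0,0,1],[0.084,0,0,0,0,0,1],[0,0,0,0,-0.004,0.036,1],[0,0,0,0,-0.004,0.036,1],[0,0,0,0.02,-0.004,0.036,1],[0,0,0,0.02,-0.004,0.036,1],[0,0,0,0.023,-0.003,0.036,1],[0,0,0,0,0,0,1],[0,0,0,0,0,0,1],[0,0,0,0,0,0,1]]]' | grep -v orie
python3 - <<'E'
from h import *
np.set_printoptions(precision=2,suppress=True)
np.savez('w14.npz',**arm.camera_params('wrist'));cv2.imwrite('pics/w14.png',arm.camera('wrist')[:,:,::-1]);print(tcp()[1])
E
```

```text
t: 12.73
tcp_pos: [583.9, -287.8, 120.6]
contact_force: [0.2, -0.3, 1.2]
grip_width: 0.996
[ 584.57 -287.67  121.5 ]
```

View pics/w14.png

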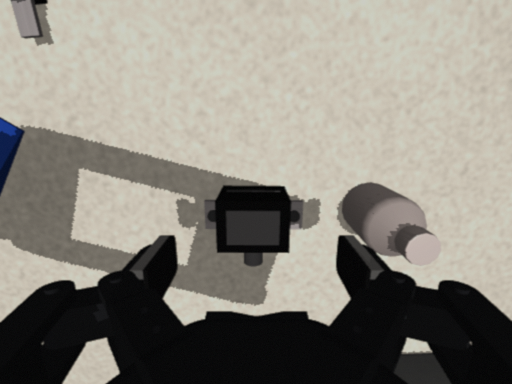

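```bash
python3 - <<'E'
from h import *
crop('pics/w14.png','pics/w14a.png',190,170,320,270,6)
E
```

```text
(no output)
```

View pics/w14a.png

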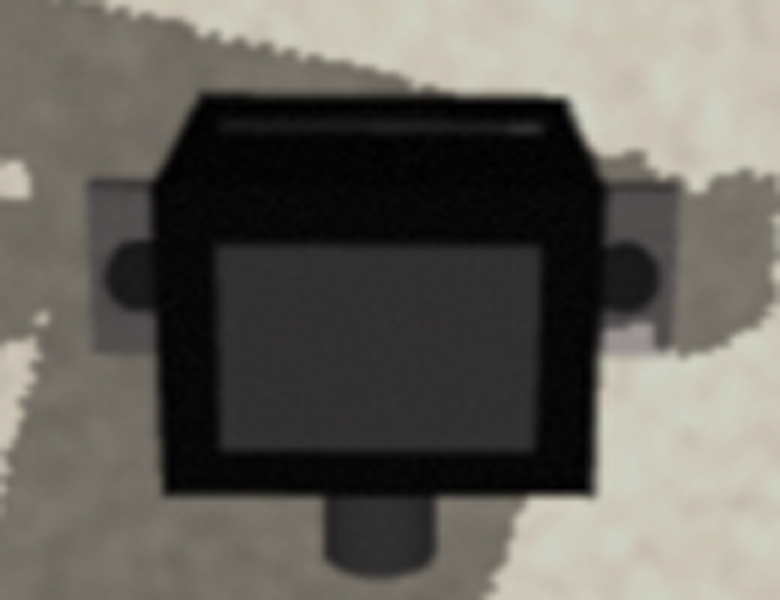

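```bash
python3 - <<'E'
from h import *
np.set_printoptions(precision=1,suppress=True)
c=ld('w14.npz'); S=lambda x,y,z:onz('',189.58+x/6,169.58+y/6,z,c)
a,b,e,f,g,h=S(203,95,0),S(568,100,0),S(155,187,56),S(603,187,56),S(165,493,56),S(593,493,56)
print((a+b)/2,hd(b-a)-90,np.linalg.norm(b-a)); print((e+f)/2,hd(f-e)-90,np.linalg.norm(f-e)); print(hd((g+h)-(e+f)),np.linalg.norm((g+h)-(e+f))/2)
s1,s2=S(88,181,6),S(683,181,6);print('strip',(s1+s2)/2,np.linalg.norm(s1-s2),hd(s2-s1)-90)
R,p,o=tcp();print(p,hd(R.as_matrix()[:,2]))
# key re-measure from w2 with half-pixel fix
c=ld('w2.npz');Kf=lambda x,y,z:onz('',199.58+(x-245)/6,19.58+y/6,z,c)
P=[Kf(337,68,44),Kf(463,63,44),Kf(470,203,44),Kf(347,207,44)];print('key',sum(P)/4, 'tip',(Kf(390,398,16.5)+Kf(468,398,16.5))/2)
delta([441.5,-71.5,150],np.radians(-9.7))
E
```

```text
[ 582.1 -283.1    0. ] -104.90191091595885 61.74592532745402
[ 582.  -282.2   56. ] -104.09174706786466 60.57491568071589
-104.31256282971388 45.51014628223245
strip [ 579.  -295.7    6. ] 99.75245279065336 -104.09203033965507
[ 584.6 -287.7  121.5] -104.0493925067225
key [441.6 -71.2  44. ] tip [ 434.4 -110.6   16.5]
tcp [ 584.6 -287.7  121.5] turn [-0.1 -0.  -0. ] shift(tool, before turn) [ -28.6 -191.2 -175. ] shift(tool after turn) [ -28.5 -177.4 -189. ] q6 -0.29
```

```bash
python3 -m jog '[[[-0.1,0,0,-0.01,0,0,1],[0,0,0,-0.02,-0.018,-0.02,1],[0,0,0,0,-0.027,-0.0285,1],[0,0,0,0,-0.027,-0.0285,1],[0,0,0,0,-0.027,-0.0285,1],[0,0,0,0,-0.027,-0.0285,1],[0,0,0,0,-0.027,-0.0285,1],[0,0,0,0,-0.0245,-0.0265,1],[0,0,0,0,0,0,1],[0,0,0,0,0,0,1],[0,0,0,0,0,0,1]]]' | grep -v orie
python3 - <<'E'
from h import *
np.set_printoptions(precision=3,suppress=True)
np.savez('w15.npz',**arm.camera_params('wrist'));cv2.imwrite('pics/w15.png',arm.camera('wrist')[:,:,::-1])
delta([441.6,-71.4,9],np.radians(-9.7))
E
```

```text
t: 13.7
tcp_pos: [436.8, -75.6, 152.4]
contact_force: [0.3, -0.7, 0.2]
grip_width: 1.001
tcp [436.9 -76.2 152.2] turn [ 0.024  0.    -0.003] shift(tool, before turn) [143.2   3.6  -5.5] shift(tool after turn) [143.2   3.8  -5.5] q6 -0.14
```

View pics/w15.png

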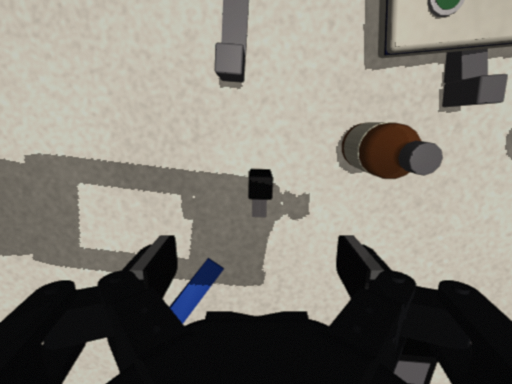

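```bash
python3 -m jog '[[[0.022,0,0,0.02,0.0037,-0.0055,1],[0,0,0,0.04,0,0,1],[0,0,0,0.02,0,0,1],[0,0,0,0,0,0,1],[0,0,0,0,0,0,1],[0,0,0,0,0,0,1]]]' | grep -v orie
python3 - <<'E'
from h import *
np.set_printoptions(precision=3,suppress=True)
np.savez('w16.npz',**arm.camera_params('wrist'));cv2.imwrite('pics/w16.png',arm.camera('wrist')[:,:,::-1])
delta([441.6,-71.4,9],np.radians(-9.7))
crop('pics/w16.png','pics/w16a.png',200,160,320,280,5)
E
```

```text
t: 14.25
tcp_pos: [441.4, -72.2, 72.5]
contact_force: [-0.2, 0.6, 1.0]
grip_width: 0.998
tcp [441.8 -72.3  73. ] turn [-0.     0.    -0.003] shift(tool, before turn) [64.  -0.5 -0.8] shift(tool after turn) [64.  -0.3 -0.8] q6 -0.11
```

View pics/w16a.png

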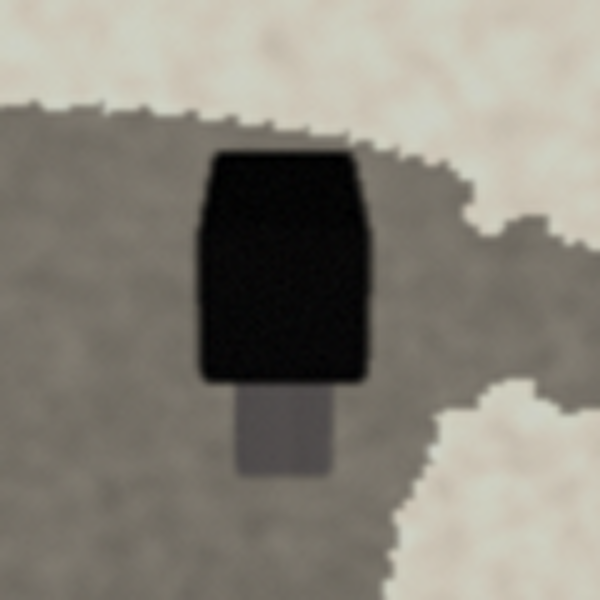

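```bash
python3 - <<'E'
from h import *
np.set_printoptions(precision=1,suppress=True)
c=ld('w16.npz'); S=lambda x,y,z:onz('',199.6+x/5,159.6+y/5,z,c)
a,b=S(202,381,44),S(367,381,44); m=(a+b)/2; t=(S(236,476,16.5)+S(332,476,16.5))/2; e=(S(212,152,0)+S(355,152,0))/2
print('front top mid',m,hd(b-a)-90,np.linalg.norm(b-a),'tip',t,np.linalg.norm((t-m)[:2]),hd(t-m),'back bottom mid',e,np.linalg.norm((m-e)[:2]), 'centre',(m+e)/2)
E
```

```text
front top mid [439.7 -81.8  44. ] -99.751641915402 22.922405737547102 tip [ 434.7 -110.5   16.5] 29.17326597682401 -99.78033561027686 back bottom mid [443.2 -60.4   0. ] 21.648630797243886 centre [441.5 -71.1  22. ]
```

Key centre is (441.5,-71.1) with heading -99.7, so I'll descend and grip.

```bash
python3 -m jog '[[[0,0,0,0.03,0,-0.001,1],[0,0,0,0.03,0,0,1],[0,0,0,0.004,0,0,1],[0,0,0,0,0,0,1],[0,0,0,0,0,0,-1],[0,0,0,0,0,0,-1],[0,0,0,0,0,0,-1],[0,0,0,0,0,0,-1],[0,0,0,0,0,0,-1],[0,0,0,0,0,0,-1],[0,0,0,0,0,0,-1]]]' 50| grep -v orie
python3 - <<'E'
from h import *
np.set_printoptions(precision=3,suppress=True)
cv2.imwrite('pics/w17.png',arm.camera('wrist')[:,:,::-1])
delta([595.5,-230,9],np.radians(-14.2))
E
```

```text
t: 15.22
tcp_pos: [441.0, -70.7, 8.0]
contact_force: [-0.6, 0.9, 7.4]
grip_width: 0.271
tcp [441.  -70.7   8. ] turn [ 0.079  0.    -0.002] shift(tool, before turn) [ -0.7 179.1 131.1] shift(tool after turn) [ -1.  188.8 116.6] q6 -0.1
```

View pics/w17.png

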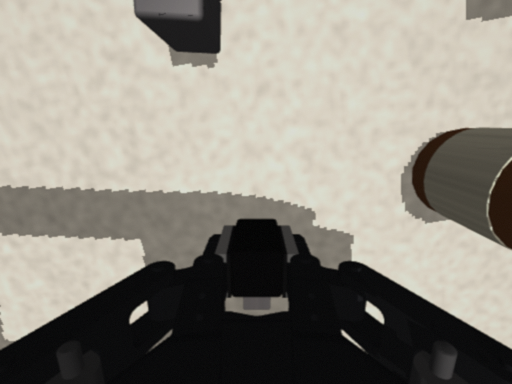

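```bash
python3 -m jog '[[[0,0,0,-0.02,0,0,-1],[0,0,0,-0.04,0,0,-1],[0.079,0,0,-0.02,0,0,-1],[0,0,0,0,0.0315,0.0195,-1],[0,0,0,0,0.0315,0.0195,-1],[0,0,0,0,0.0315,0.0195,-1],[0,0,0,0,0.0315,0.0195,-1],[0,0,0,0,0.0315,0.0195,-1],[0,0,0,0,0.0315,0.0195,-1],[0,0,0,0,0,0,-1],[0,0,0,0,0,0,-1],[0,0,0,0,0,0,-1]]]' | grep -v orie
python3 - <<'E'
from h import *
np.set_printoptions(precision=3,suppress=True)
cv2.imwrite('pics/w18.png',arm.camera('wrist')[:,:,::-1])
delta([595.5,-229.5,9],np.radians(-14.2))
E
```

```text
t: 16.27
tcp_pos: [594.0, -229.9, 86.1]
contact_force: [-0.5, -0.2, -1.4]
grip_width: 0.276
tcp [ 593.9 -229.4   86.6] turn [ 0.    -0.     0.001] shift(tool, before turn) [77.6  1.7 -0.3] shift(tool after turn) [77.6  1.6 -0.3] q6 -0.2
```

View pics/w18.png

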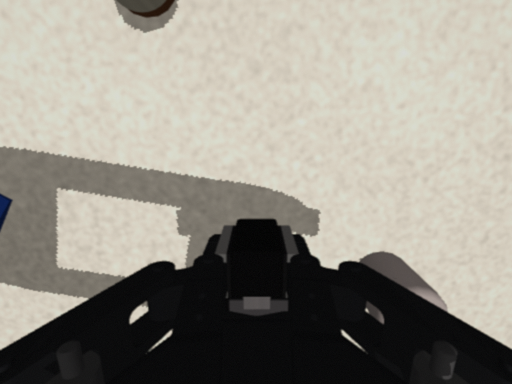

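```bash
python3 -m jog '[[[0,0,0,0.03,0.0016,0,-1],[0,0,0,0.03,0,0,-1],[0,0,0,0.01,0,0,-1],[0,0,0,0.004,0,0,-1],[0,0,0,0,0,0,-1],[0,0,0,0,0,0,-1],[0,0,0,0,0,0,-1]]]' | grep -v orie; python3 -m jog '[[[0,0,0,0.001,0,0,-1],[0,0,0,0,0,0,-1]]]' | grep -v orie; python3 -m jog '[[[0,0,0,0.001,0,0,-1],[0,0,0,0,0,0,-1]]]' | grep -v orie
python3 - <<'E'
from h import *
np.set_printoptions(precision=3,suppress=True)
for n in ('scene','top'): cv2.imwrite(f'pics/{n}19.png',arm.camera(n)[:,:,::-1])
delta([595.5,-229.5,9],np.radians(-14.2))
crop('pics/top19.png','pics/t19.png',255,150,345,220,7); crop('pics/scene19.png','pics/s19.png',160,180,260,280,5)
E
```

```text
t: 16.9
tcp_pos: [597.6, -231.2, 15.3]
contact_force: [-0.0, 0.5, 0.2]
grip_width: 0.273
t: 17.07
tcp_pos: [597.1, -231.1, 13.3]
contact_force: [0.8, 0.5, -1.2]
grip_width: 0.273
t: 17.23
tcp_pos: [596.3, -230.7, 11.1]
contact_force: [-0.3, 0.0, -1.1]
grip_width: 0.273
tcp [ 596.2 -230.7   10.9] turn [-0.  0.  0.] shift(tool, before turn) [ 1.9 -0.9 -1. ] shift(tool after turn) [ 1.9 -0.9 -1. ] q6 -0.2
```

View pics/t19.png

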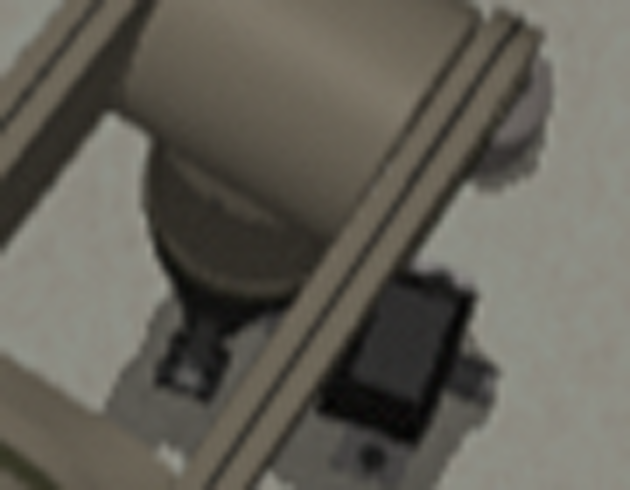

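View pics/s19.png

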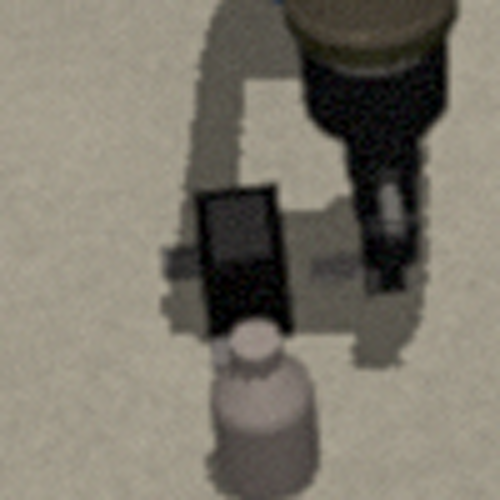

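```bash
python3 -m jog '[[[0,0,0,0.001,0,0,-1],[0,0,0,0,0,0,-1],[0,0,0,0,0,0,-1],[0,0,0,0,0,0,-1]]]' | grep -v orie; python3 -m jog '[[[0,0,0,0.001,0,0,-1],[0,0,0,0,0,0,-1],[0,0,0,0,0,0,-1]]]' | grep -v orie
python3 - <<'E'
from h import *
np.set_printoptions(precision=3,suppress=True)
delta([595.5,-229.5,8],np.radians(-14.2))
m=np.array([582,-283.1]);d=np.array([np.cos(np.radians(-104.2)),np.sin(np.radians(-104.2))]);n=np.array([-d[1],d[0]])
p=tcp()[1][:2];print('along',(p-m)@d+40,'lateral(left)',(p-m)@n, 'tool y in n',n@tcp()[0].as_matrix()[:2,1])
E
```

```text
t: 17.67
tcp_pos: [596.2, -230.6, 9.8]
contact_force: [0.6, 0.3, -0.7]
grip_width: 0.276
t: 17.92
tcp_pos: [596.1, -230.6, 8.8]
contact_force: [0.2, 0.5, -1.2]
grip_width: 0.272
tcp [ 596.1 -230.6    8.8] turn [-0. -0.  0.] shift(tool, before turn) [ 0.8 -0.9 -0.9] shift(tool after turn) [ 0.8 -0.9 -0.9] q6 -0.2
along -14.338040459448145 lateral(left) 0.8101345919391698 tool y in n 0.9999999679839783
```

```bash
python3 -m jog '[[[0,0,0,0.0008,-0.0008,0,-1],[0,0,0,0,0,0,-1],[0,0,0,0,0,0,-1]]]' | grep -v orie; python3 -m jog '[[[0,0,0,0,0,0.005,-1],[0,0,0,0,0,0.005,-1],[0,0,0,0,0,0.003,-1],[0,0,0,0,0,0,-1]]]' | grep -v orie;  python3 -m jog '[[[0,0,0,0,0,0.003,-1],[0,0,0,0,0,0,-1]]]' | grep -v orie;  python3 -m jog '[[[0,0,0,0,0,0.003,-1],[0,0,0,0,0,0,-1]]]' | grep -v orie
```

```text
t: 18.17
tcp_pos: [595.4, -230.5, 8.1]
contact_force: [-0.2, -0.5, -0.4]
grip_width: 0.274
t: 18.5
tcp_pos: [591.9, -244.1, 8.1]
contact_force: [-0.7, 0.2, -0.9]
grip_width: 0.277
t: 18.67
tcp_pos: [591.3, -246.6, 8.1]
contact_force: [-1.0, -1.0, -0.5]
grip_width: 0.278
t: 18.83
tcp_pos: [590.7, -249.3, 8.1]
contact_force: [-0.4, 0.6, -0.8]
grip_width: 0.272
```

```bash
for i in 1; do python3 -m jog '[[[0,0,0,0,0,0.004,-1],[0,0,0,0,0,0.004,-1]]]' | grep -v orie;  python3 -m jog '[[[0,0,0,0,0,0.004,-1],[0,0,0,0,0,0.003,-1]]]' | grep -v orie; python3 -m jog '[[[0,0,0,0,0,0.003,-1],[0,0,0,0,0,0,-1]]]' | grep -v orie; done
python3 - <<'E'
from h import *
cv2.imwrite('pics/scene20.png',arm.camera('scene')[:,:,::-1]);crop('pics/scene20.png','pics/s20.png',160,180,260,280,5)
m=np.array([582,-283.1]);d=np.array([np.cos(np.radians(-104.2)),np.sin(np.radians(-104.2))]);n=np.array([-d[1],d[0]])
p=tcp()[1][:2];print('along',(p-m)@d+40,'lateral(left)',(p-m)@n)
E
```

```text
t: 19.0
tcp_pos: [588.8, -256.7, 8.0]
contact_force: [-0.5, 0.6, -0.7]
grip_width: 0.274
t: 19.17
tcp_pos: [586.9, -264.0, 8.1]
contact_force: [-0.0, 0.5, -0.4]
grip_width: 0.276
t: 19.33
tcp_pos: [586.1, -267.1, 8.1]
contact_force: [-0.9, 0.2, 0.0]
grip_width: 0.275
along 23.098905195685294 lateral(left) 0.05303338467796179
```

View pics/s20.png

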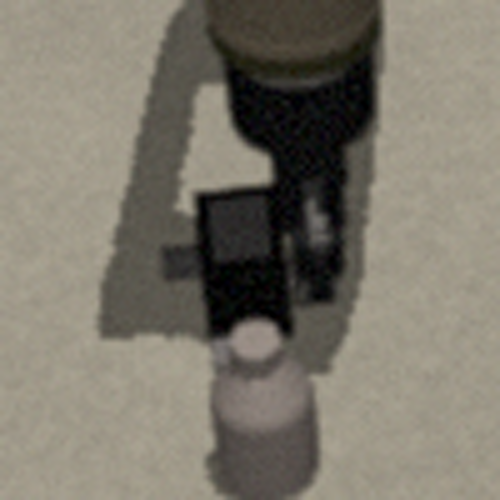

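Insertion is free so far. I'll push the last 5 mm in small steps until the block meets the face.

```bash
python3 -m jog '[[[0,0,0,0,0,0.002,-1],[0,0,0,0,0,0.0,-1]]]' | grep -v orie;  python3 -m jog '[[[0,0,0,0,0,0.0015,-1],[0,0,0,0,0,0,-1]]]' | grep -v orie; python3 -m jog '[[[0,0,0,0,0,0.001,-1],[0,0,0,0,0,0,-1]]]' | grep -v orie; python3 -m jog '[[[0,0,0,0,0,0.001,-1],[0,0,0,0,0,0,-1]]]' | grep -v orie
```

```text
t: 19.55
tcp_pos: [585.8, -268.5, 8.1]
contact_force: [-0.4, 0.5, -0.9]
grip_width: 0.273
t: 19.72
tcp_pos: [585.5, -269.5, 8.1]
contact_force: [0.5, 0.9, -0.4]
grip_width: 0.274
t: 19.88
tcp_pos: [585.5, -269.6, 8.1]
contact_force: [1.4, 5.5, 1.0]
grip_width: 0.273
t: 20.05
tcp_pos: [585.5, -269.6, 8.0]
contact_force: [2.4, 9.5, 2.4]
grip_width: 0.276
```

```bash
python3 -m jog '[[[0,0,0,0,0,0,0],[0,0,0,0,0,0,0],[0,0,0,0,0,0,0.1],[0,0,0,0,0,0,0.1],[0,0,0,0,0,0,0.1],[0,0,0,-0.03,0,0,0.1],[0,0,0,-0.04,0,0,0.1],[0,0,0,-0.04,0,0,0.1],[0,0,0,-0.03,0,0,0.1],[0,0,0,0,0,0,0.1],[0,0,0,0,0,0,0.1]]]' | grep -v orie
python3 - <<'E'
from h import *
np.savez('w21.npz',**arm.camera_params('wrist'));cv2.imwrite('pics/w21.png',arm.camera('wrist')[:,:,::-1])
cv2.imwrite('pics/scene21.png',arm.camera('scene')[:,:,::-1]);crop('pics/scene21.png','pics/s21.png',170,190,250,270,7)
E
```

```text
t: 20.97
tcp_pos: [587.0, -272.9, 152.0]
contact_force: [0.4, 0.2, -0.3]
grip_width: 0.551
```

View pics/w21.png

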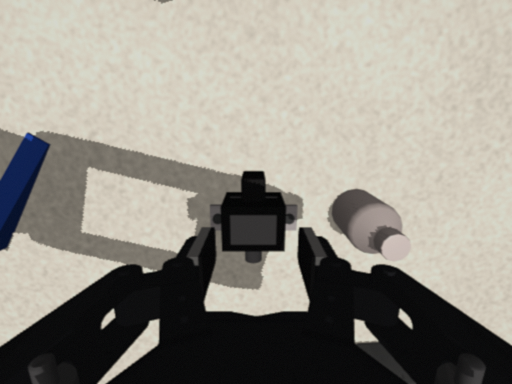

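View pics/s21.png

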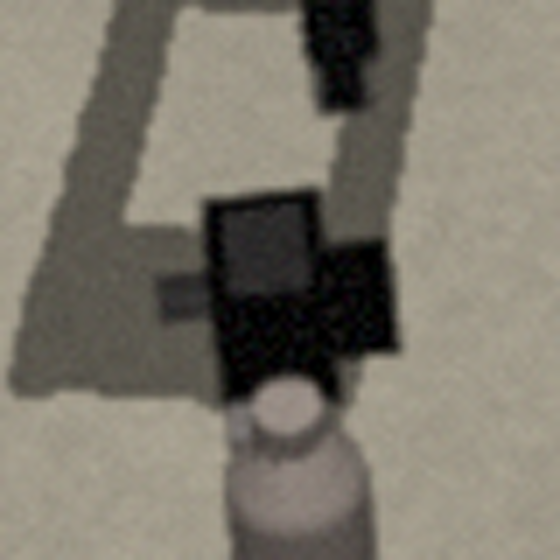

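```bash
python3 - <<'E'
from h import *
for f,o,bx in (('w21','w21g',(205,160,305,270)),('scene21','s21g',(190,205,240,260))):
    im=cv2.imread(f'pics/{f}.png').astype(float); x0,y0,x1,y1=bx
    im=np.clip((im/255)**.45*255,0,255)[y0:y1,x0:x1].astype(np.uint8)
    k=5.4 if f=='w21' else 8
    cv2.imwrite(f'pics/{o}.png',cv2.resize(im,None,fx=k,fy=k,interpolation=cv2.INTER_CUBIC))
E
```

```text
(no output)
```

View pics/w21g.png

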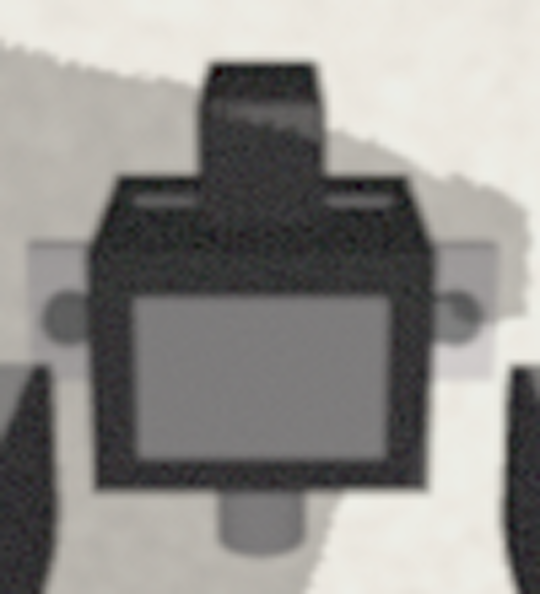

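View pics/s21g.png

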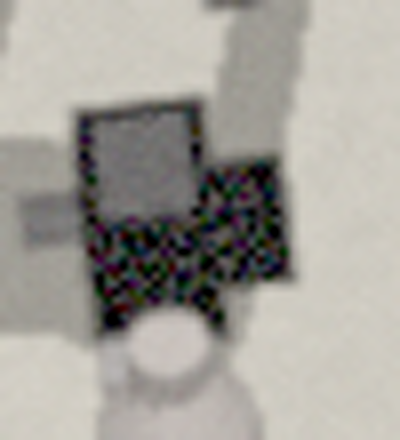

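```bash
python3 - <<'E'
from h import *
np.set_printoptions(precision=1,suppress=True)
c=ld('w21.npz'); S=lambda x,y,z:onz('',204.6+x/5.4,159.6+y/5.4,z,c)
k=(S(212,64,0)+S(316,64,0))/2; a,b=S(120,178,0),S(408,178,0); m=(a+b)/2; d=(b-a)/np.linalg.norm(b-a); n=np.array([-d[1],d[0],0])
print(m,hd(b-a)-90,np.linalg.norm(b-a),'key back to face',(k-m)@n,'lateral',(k-m)@d,'key width',np.linalg.norm(S(212,64,0)-S(316,64,0)))
kt=(S(198,105,44)+S(325,105,44))/2; print('top back',(kt-m)@n)
w13=ld('w13.npz')
E
```

```text
[ 581.6 -283.5    0. ] -104.29989971161761 60.97935781241512 key back to face 24.448588243333013 lateral 0.0147100417588727 key width 21.553766769792983
top back 25.124312623945894
```

```bash
python3 -m jog '[[[0,0,0,-0.03,0,0,0.1],[0,0,0,-0.03,-0.02,-0.02,0.1],[0,0,0,-0.02,-0.03,-0.02,0.1],[0,0,0,0,-0.03,-0.02,0.1],[0,0,0,0,-0.03,-0.02,0.1],[0,0,0,0,0,0,0.1],[0,0,0,0,0,0,0.1],[0,0,0,0,0,0,0.1]]]' | grep -v orie
python3 - <<'E'
from edge import *
for n in ('scene','top','wrist'): cv2.imwrite(f'pics/{n}22.png',arm.camera(n)[:,:,::-1])
p,q=np.array([334,219.5]),np.array([343,232.8]); d=(q-p)/np.linalg.norm(q-p); n=np.array([-d[1],d[0]])
r=loc(*prof('pics/sc1.png',p,q,n))[0]
for f in ('sc2','sc3','sc4','sc5','sc6','sc7','scene20','scene21','scene22'):
    s=loc(*prof(f'pics/{f}.png',p,q,n))[0]-r; print(f,round(s,2),'theta',round(s/-2.36*.053,4))
for b in ((350,162,362,176),(326,190,340,203)): print(sh('pics/scene22.png',b,g=(1,-2)))
E
```

```text
t: 21.73
tcp_pos: [497.6, -167.0, 226.8]
contact_force: [0.3, -0.5, -0.6]
grip_width: 0.552
sc2 0.01 theta -0.0002
sc3 -0.88 theta 0.0198
sc4 -1.77 theta 0.0396
sc5 -2.27 theta 0.051
sc6 -2.46 theta 0.0553
sc7 -2.47 theta 0.0555
scene20 -2.55 theta 0.0572
scene21 -2.42 theta 0.0542
scene22 -2.36 theta 0.0529
(array([ 2.19, -2.12], dtype=float32), 0.985)
(array([ 0.82, -2.63], dtype=float32), 0.988)
```

View pics/scene22.png

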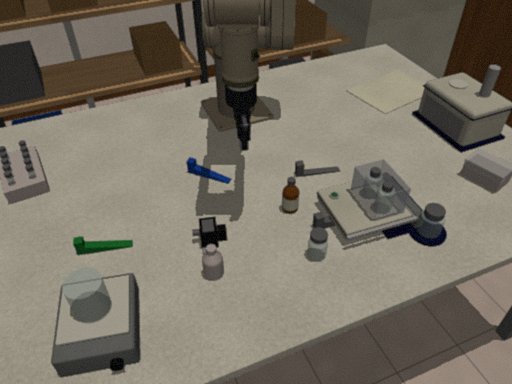

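View pics/top22.png

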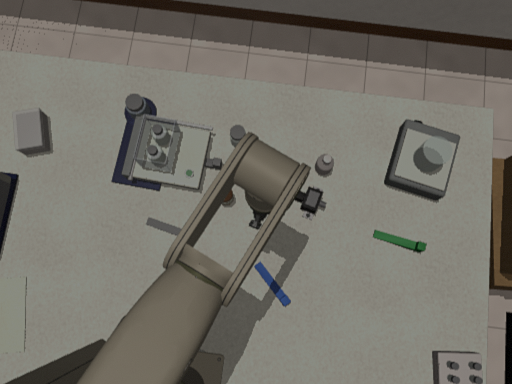

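```bash
python3 - <<'E'
from h import *
for nm,b in dict(jar=(305,225,332,264),bottle=(278,175,303,215),flask=(200,262,226,281),thin=(294,158,342,178)).items(): print(nm,sh('pics/scene22.png',b,ref='pics/scene0.png'))
o=arm.get_obs();print(o['dq'].round(3),o['contact_force'].round(1),o['t']); arm.job_done()
E
```

```text
jar (array([-0.07,  0.44], dtype=float32), 0.817)
bottle (array([-0.  ,  0.01], dtype=float32), 0.998)
flask (array([ 0.01, -0.04], dtype=float32), 0.996)
thin (array([-0.01, -0.  ], dtype=float32), 0.998)
[-0.002  0.    -0.004  0.001  0.003  0.001] [0.4 0.5 0.4] 21.8833
the job is handed in; nothing more can be done
```

I did both parts of the job and handed it in at 21.9 s; the hand-in gives no verdict, so the results below are my own measurements.

**Thick wedge:** I pushed it nose first, within about 1–2° of square, about 94 mm under the low edge. It stayed flat on the bench when I let go.

**Deck level:** The last picture of the low edge gave 0.053 rad, which is level. The other measures did not fully agree: the hood gave about 0.050, and the button gave up to 0.0595. All of them are inside the allowed 0.043 to 0.063 rad, though the button estimate is only 0.0035 rad inside it.

**Key:** The tongue slid in freely until the block met the switch face at about 10 N, and I then let go. The last wrist picture put the back of the key 24.4 mm from the face (24 mm is fully home) and 0.0 mm off sideways. The arm's own position gave a depth of only about 25.6 mm against the full 28 mm. I put that down to error in my estimate of where the slot mouth is; it still passes the 23 mm limit.

**Bystanders and arm:** The bottle, flask and thin wedge showed no shift in the scene view (0.05 px or less). The jar read 0.4 px, or 1–2 mm, with a weaker match, probably because the wedge and its shadow now sit behind it. At hand-in the arm was clear of everything, with contact force near zero.

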